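# Load a padlock on the engraving machine and clamp it down

### The job

Lay the brass padlock flat on the engraving machine's sloping bed, shackle pointing up the slope, with its foot between the two blue guides and fully down against the ledge. Then swing the blue-handled clamp down onto it and press it firmly, so that once you let go its rubber pad keeps the padlock pressed tight. Leave the other things on the counter where they are.

Things in the scene. Friction and masses are not known exactly. Their poses are not given: they have to be found in the camera images.
- padlock: Padlock lying flat. Brass body 66 long (x) x 56 wide (y) x 26 mm thick (z), with a steel shackle of 9 mm round bar, 47 mm wide overall, sticking out 46 mm beyond the body's +x end at half thickness. Origin: centre of the brass body's underside (33 mm from its foot, the -x end); x points to the shackle, z up out of the upper face. About 0.45 kg.
- bed: Sloping pale aluminium bed, 168 x 150 mm, rising 26 degrees away from the robot. Origin: on its surface, mid-width, at the inner face of the black bottom ledge (14 mm high, 12 thick); x up the slope, y across, z out of the plate. Two blue guides (14 mm high, x 0 to 18, y 31 to 45 mm each side) leave a 62 mm gap for the padlock's foot. A padlock fully home has its origin at x 33, y 0, z 0 mm.
- machine: Engraving machine, fixed, 250 x 220 mm, carrying the bed and clamp. Origin on the counter under the bed (70 mm further on than the ledge), z up, x away from its front. Behind the bed its white housing is 131 mm high; two steel clamp hinge posts stand on the bed (bed x 128 to 152, y 16 to 28 mm each side, 50 mm high).
- clamp (a joint): Clamp hinge angle, rad: 0 = arm parallel to the bed (hard stop), grows as it swings up to 1.75; the hinge is stiff (about 5 N at the handle) and stays where it is left. With the padlock in place the pad touches it at about 0.05 and is fully pressed near 0.
- clamp_grip (a point): Centre of the clamp's blue crossbar handle: a round bar 16 mm thick, 120 mm long, lying along the bed's y, at the end of the clamp arm (steel bar 18 mm wide, 12 mm thick), 175 mm from the hinge. Axes: x points along the arm to the hinge, y along the bar.
- clamp_hinge (a point): Clamp hinge axis (along the bed's y), at x = 140, z = 42 mm in the bed's frame. With the clamp at angle q the handle's centre is at x = 140 - 175 cos q, z = 42 + 175 sin q mm in the bed's frame.
- pad: Round rubber pad, 32 mm across, under the clamp arm 102 mm from the hinge, on a stiff spring with 5 mm travel (10 N when fully pressed). Origin: centre of its lower face.
- jar: Bystander: amber glass jar with blue cap, 60 mm across, 65 mm high. Origin under its centre.
- cylinder_lock: Bystander: steel door-lock cylinder, 75 mm long (x), 23 mm wide, 46 mm high. Origin under its centre.
- spanner: Bystander: steel spanner lying along its x, about 200 mm long. Origin under its middle.

How it is judged:
On the way, in this order (a step that is already met when the one before it is completed fails the run):
1. the padlock lies home in the bed, clamp still up (x of padlock in the frame of bed between 0.03 and 0.0365 m and y of padlock in the frame of bed between -0.006 and 0.006 m and z of padlock in the frame of bed between -0.003 and 0.003 m and angle between the z axis of padlock and the z axis of bed, either way round below 0.06 rad and angle between the x axis of padlock and the x axis of bed, either way round below 0.12 rad and value of joint clamp above 0.3 rad), for 0.2 s.
2. the clamp's pad presses on the padlock with more than 4 N (contact force between pad and padlock above 4 N), for 0.2 s.
At the end, for the whole second after the job is handed in: Padlock flat on the bed (3 mm, 0.06 rad), shackle up the slope, foot within 3.5 mm of the ledge, 6 mm of mid-width, 0.12 rad of straight; clamp under 0.06 rad, its pad by itself pressing the padlock with over 4 N; jar, lock cylinder and spanner within 25 mm of their starts (x of padlock in the frame of bed between 0.03 and 0.0365 m and y of padlock in the frame of bed between -0.006 and 0.006 m and z of padlock in the frame of bed between -0.003 and 0.003 m and angle between the z axis of padlock and the z axis of bed, either way round below 0.06 rad and angle between the x axis of padlock and the x axis of bed, either way round below 0.12 rad and contact force between pad and padlock above 4 N and value of joint clamp below 0.06 rad and linear speed of padlock below 0.02 m/s and distance of each of jar, cylinder_lock, spanner from where it was at the start of the episode below 0.025 m); the robot touches nothing.
It fails at once if jar shifted by more than 25 mm (distance of jar from where it was at the start of the episode above 0.025 m).
It fails at once if cylinder lock shifted by more than 25 mm (distance of cylinder_lock from where it was at the start of the episode above 0.025 m).
It fails at once if spanner shifted by more than 25 mm (distance of spanner from where it was at the start of the episode above 0.025 m).
It also fails if it takes over 72 s, if anything falls off the work surface, if the arm or the gripper's body presses on something with over 40 N, if the wrist force passes 120 N, or if a joint passes its speed limit or range.

### The arm

A 7-joint arm with a two-finger parallel gripper is mounted at the origin on the work surface. World frame = base frame: x ahead of the robot, y to its left, z up, the work surface at z = 0. Lengths are in m, angles in rad, forces in N, time in s.
With the tool pointing down it reaches from about 0.425 to 0.825 m from the base axis. Payload 3.6 kg.
Tool frame: the origin (TCP) lies at the very end of the fingers, on their centre line; the grasp point (between the pads) lies 19 mm behind it; z points along the fingers, y is the direction in which the jaws open and shut (so a half turn about z gives the same grasp; the last joint's range is limited). The gripper opens to 85 mm and grips with 20 to 120 N. Pads are 22 mm wide; open, the fingers measure 114 mm over their backs; the gripper's body (76 mm by 85 mm) begins 54 mm behind the grasp point. The pads swing forward as they close: fully open they stand 13 mm farther back than shut.
Start: joints at [-1.278, 0.615, -0.013, 1.423, 0.008, 1.103, -0.04], TCP at [0.204, 0.617, 0.196] pointing down, gripper open.
Joint ranges: [-3.12, 3.12], [-0.3, 2.06], [-1.34, 1.32], [0.26, 2.42], [-1.36, 4.5], [0.01, 1.98], [-2.84, 2.84]. Speed limits (rad/s): [2.79, 2.79, 3.14, 3.14, 3.14, 3.14, 3.14].

### API

Orientations are given as a unit quaternion [w, x, y, z].
In Python, from bench import readout, vision, env gives the robot as it stands. The module is installed in compiled form; this text tells all that it offers.
- The arm moves only by the tool servo_tool, never from a script. Its argument "series" is a list of rows, each an object of numbers: "claw": the opening, from -1 (shut) to 1 (fully open), so that 0 is half open; "x", "y", "z": the shift along the tool's x, y, z in mm; "wx", "wy", "wz": the turn, a rotation vector about the tool's x, y, z in rad. A call has 1 to 10 rows; each row shifts and turns the commanded pose from where the row before left it, along the tool's axes as they then stand; what a row does not reach is not made up. A row lasts 1/12 s, in which the tool goes at most 41.7 mm and 7.16 degrees, less where a joint would pass 70% of its speed; a pose out of reach is approached as far as the arm can. A call with a gripper value outside its range is refused whole. The fingers move at their own pace and stop on an object; the grip force is fixed at half the most. Time passes only in rows, so rows that do not move let the fingers close. It gives the time, the measured TCP pose, the force and the opening at its end, in the units of the state.
- readout.get_state(): the state, without advancing time (a new reading comes with each control period).
- vision.capture(name): name is "scene" or "top" or "wrist"; returns (picture, depth): 420x560x3 uint8, red, green, blue; 420x560 float32, m along the optical axis (not along the pixel's ray), 0 where there is no reading.
- vision.camera_info(name): a dict with "intrinsics" (3x3 intrinsics, pixels), "k1" (the pictures are not rectified: a ray, as slopes to the right and down, at radius r is drawn at 1 + k1 r^2 times it, then the intrinsics apply), "eye" and "attitude" of the camera in the world; the wrist camera has in their place "mount" (4x4, takes a point from camera to tool coordinates, whose origin is the TCP and whose axes are the flange's). Camera axes: x right, y up, looking along -z (the intrinsics and any distortion apply to the point x, -y, -z); pixel columns grow to the right and rows downward; lengths in m; the calibration is good to about 2 mm. A picture is of the moment at which its call begins: read the wrist's pose just before it. camera_info takes no time and is no camera call.
- env.close_job(): hands the job in, once; it reports no verdict.
The state is a dict: "t": time; "qpos": joint angles; "qd": joint speeds; "effort": joint torques, N m; "tcp_pos": TCP position; "tcp_rot": TCP orientation; "contact_force": force on the tool from outside, world axes, zero at the start; "wrist_torque": the same for the moment, N m; "finger_gap": finger opening in m.
Only numpy, scipy, OpenCV 4.12 (cv2) and the standard library are available. Lean on these libraries where they do the work, as an engineer would, in place of code of your own. Each camera call takes 0.05 s, during which the arm holds its last target.

## Working session

There is one attempt and no reset: what is moved stays moved. The work goes in short steps, Python scripts to look and compute and a tool call to move; the robot and the scene stay as the last step left them, time stands still between calls to the robot, and variables do not carry over. Pictures are saved under pics/ and viewed, and the job is handed in when it is done.

Besides the shell and the picture viewer there is one more tool, called after ">>>" as name(argument=value, ...), one argument or row to a line, values as JSON. servo_tool: Moves the arm, as the interface text tells. Its arguments: {"type":"object","properties":{"series":{"type":"array","items":{"type":"object","properties":{"claw":{"type":"number"},"x":{"type":"number"},"y":{"type":"number"},"z":{"type":"number"},"wx":{"type":"number"},"wy":{"type":"number"},"wz":{"type":"number"}}}}},"required":["series"]}

```bash
mkdir -p pics; cat > h.py <<'E'
import numpy as np, cv2
from bench import readout, vision, env
from scipy.spatial.transform import Rotation as R
def snap(name,fn):
    s=readout.get_state(); p,d=vision.capture(name)
    cv2.imwrite('pics/'+fn+'.png',p[:,:,::-1]); np.savez('pics/'+fn+'.npz',p=p,d=d,tp=s['tcp_pos'],tr=s['tcp_rot'],name=name)
    return p,d,s
def q2R(q): return R.from_quat([q[1],q[2],q[3],q[0]]).as_matrix()
def campose(name,s):
    ci=vision.camera_info(name)
    if name=='wrist':
        T=np.eye(4);T[:3,:3]=q2R(s['tcp_rot']);T[:3,3]=s['tcp_pos'];M=T@np.array(ci['mount']);return M[:3,:3],M[:3,3],ci
    a=np.array(ci['attitude']); 
    A=q2R(a) if a.size==4 else a.reshape(3,3)
    return A,np.array(ci['eye']),ci
def rays(name,s,uv):
    A,e,ci=campose(name,s);K=np.array(ci['intrinsics']);k1=ci['k1']
    uv=np.asarray(uv,float).reshape(-1,1,2)
    n=cv2.undistortPoints(uv,K,np.array([k1,0,0,0,0.]))[:,0]
    d=np.c_[n[:,0],-n[:,1],-np.ones(len(n))]
    return e,d@A.T
def plane(name,s,uv,z):
    e,d=rays(name,s,uv); t=(z-e[2])/d[:,2]; return e+d*t[:,None]
def pts(name,s,uv,depth):
    e,d=rays(name,s,uv); uv=np.asarray(uv).reshape(-1,2).astype(int)
    z=depth[uv[:,1],uv[:,0]]; return e+d*z[:,None]
E
python3 - <<'E'
from h import *
for n in ['scene','top','wrist']:
    print(n,vision.camera_info(n)); snap(n,n+'0')
print(readout.get_state())
E
```

```text
scene {'intrinsics': array([[415.02320341,   0.        , 277.00599596],
       [  0.        , 415.02320341, 209.19807154],
       [  0.        ,   0.        ,   1.        ]]), 'k1': -0.11284103532300636, 'eye': array([0.96901303, 0.5097887 , 0.80274964]), 'attitude': array([0.25155777, 0.11215099, 0.3623811 , 0.89040484])}
top {'intrinsics': array([[514.01168628,   0.        , 281.3465641 ],
       [  0.        , 514.01168628, 214.99952006],
       [  0.        ,   0.        ,   1.        ]]), 'k1': -0.12906956086233434, 'eye': array([ 0.4431641 , -0.04982065,  1.22316857]), 'attitude': array([-0.70360147, -0.05126623,  0.05804856,  0.70636188])}
wrist {'intrinsics': array([[292.09210452,   0.        , 276.13955327],
       [  0.        , 292.09210452, 209.62345615],
       [  0.        ,   0.        ,   1.        ]]), 'k1': -0.04975040473743784, 'mount': array([[-6.31308271e-04,  9.64350372e-01,  2.64627968e-01,
         6.72002752e-02],
       [ 9.99999611e-01,  7.71796519e-04, -4.26917215e-04,
        -2.26931110e-05],
       [-6.15936720e-04,  2.64627595e-01, -9.64350484e-01,
        -1.77843389e-01],
       [ 0.00000000e+00,  0.00000000e+00,  0.00000000e+00,
         1.00000000e+00]])}
{'t': 0.15, 'qpos': array([-1.27848057,  0.61569335, -0.01262785,  1.42451604,  0.00809643,
        1.10341738, -0.04034363]), 'qd': array([ 0.00110778, -0.00144809,  0.00232498, -0.00422567,  0.00013463,
       -0.00023   ,  0.00025726]), 'effort': array([ 1.33235884e-03, -4.69660270e+01,  2.59987637e-01, -1.71250087e+01,
        1.00488262e-02,  7.11178509e-03, -2.05694124e-05]), 'tcp_pos': array([0.20351202, 0.61663142, 0.19491162]), 'tcp_rot': array([-1.53421417e-04,  1.58670411e-01,  9.87331108e-01, -9.80236873e-04]), 'contact_force': array([ 0.56057474, -0.00192834,  0.4335369 ]), 'wrist_torque': array([0.06728158, 0.01029888, 0.04690424]), 'finger_gap': 0.08536281155623737}
```

View pics/scene0.png

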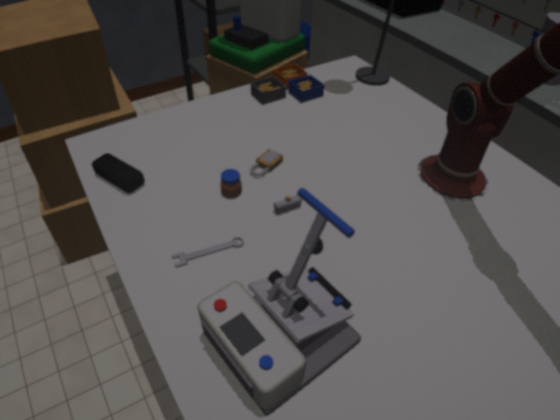

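View pics/top0.png

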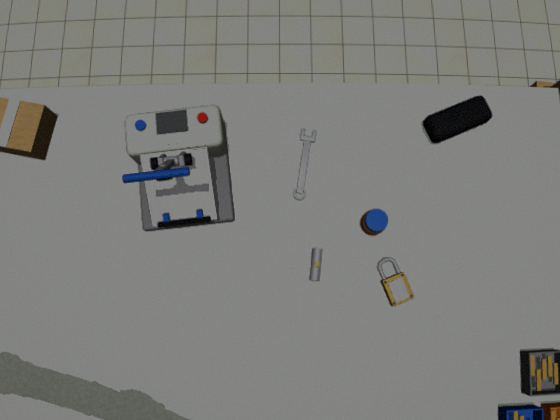

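View pics/wrist0.png

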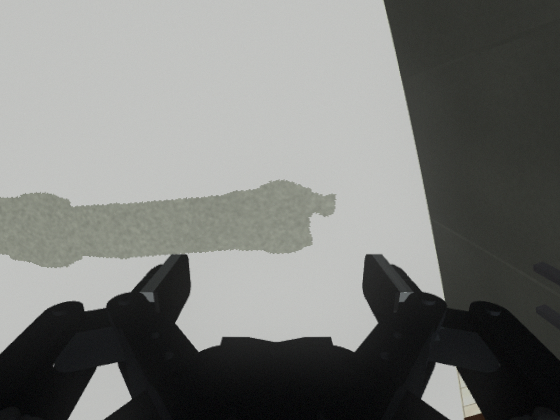

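```bash
python3 - <<'E'
from h import *
a=cv2.imread('pics/top0.png');b=cv2.imread('pics/scene0.png')
A=cv2.resize(a[240:320,350:440],None,fx=6,fy=6,interpolation=cv2.INTER_CUBIC)[:, :400]
A=cv2.convertScaleAbs(cv2.resize(a[245:315,360:430],(390,390),interpolation=cv2.INTER_CUBIC),alpha=1.5)
B=cv2.convertScaleAbs(cv2.resize(b[140:185,240:295],(390,320),interpolation=cv2.INTER_CUBIC),alpha=1.5)
B=cv2.copyMakeBorder(B,0,70,0,0,cv2.BORDER_CONSTANT)
cv2.imwrite('pics/c1.png',np.hstack([A,B]))
C=cv2.convertScaleAbs(cv2.resize(a[95:240,115:245],(520,580),interpolation=cv2.INTER_CUBIC),alpha=1.5)
cv2.imwrite('pics/c2.png',C)
C=cv2.convertScaleAbs(cv2.resize(b[180:410,190:370],(450,575),interpolation=cv2.INTER_CUBIC),alpha=1.5)
cv2.imwrite('pics/c3.png',C)
E
```

```text
(no output)
```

View pics/c1.png

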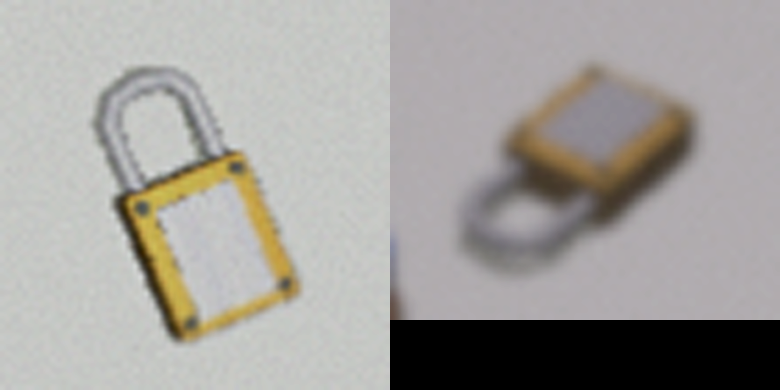

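View pics/c2.png

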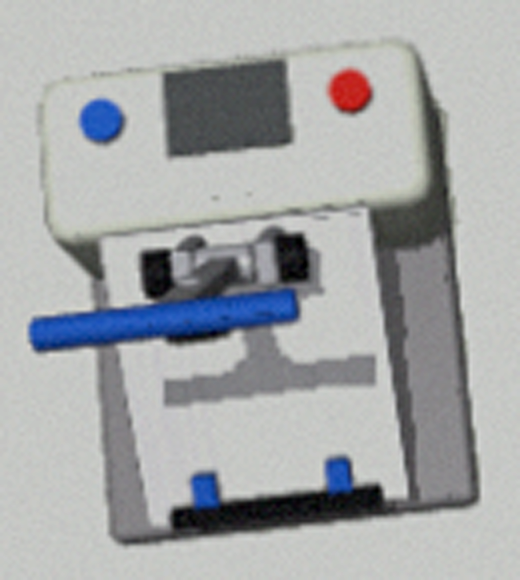

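View pics/c3.png

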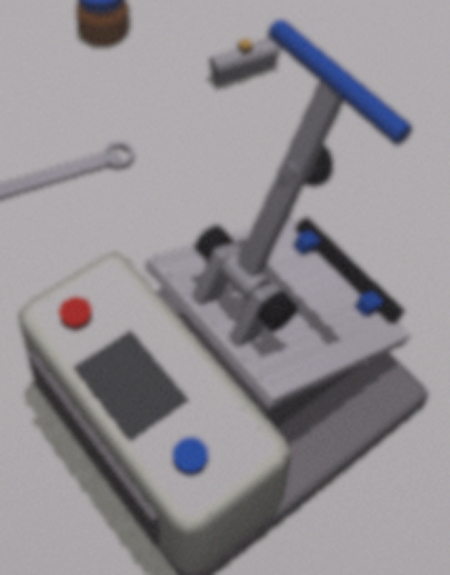

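```bash
python3 - <<'E'
from h import *
f=np.load('pics/top0.npz');p,d=f['p'],f['d'];s=None
c=[(381.9,280.4),(404,272.5),(413.9,296.7),(392.7,306)]
P=plane('top',s,c,0.026);print('padlock corners',P.round(4),'c',P.mean(0).round(4))
for i in range(4):print(np.linalg.norm(P[i]-P[(i+1)%4]).round(4))
v=(P[0]+P[1]-P[2]-P[3]);print('yaw',np.arctan2(v[1],v[0]))
print('depth z at body',pts('top',s,[(397,289),(400,292),(340,300),(300,350)],d).round(4))
m=cv2.minAreaRect
# brass mask
hsv=cv2.cvtColor(p,cv2.COLOR_RGB2HSV)
# padlock from scene
f2=np.load('pics/scene0.npz');p2,d2=f2['p'],f2['d']
c2=[(240+x*55/390,140+y*45/320) for x,y in [(595-390,68),(690-390,110),(605-390,185),(510-390,140)]]
print('scene',plane('scene',s,c2,0.026).round(4),plane('scene',s,c2,0.026).mean(0).round(4))
print('scene depth',pts('scene',s,[(270,158),(268,160)],d2).round(4))
# blue guides + handle in both
for n,pp,dd,box in [('top',p,d,(95,240,115,245)),('scene',p2,d2,(180,410,190,370))]:
    h=cv2.cvtColor(pp,cv2.COLOR_RGB2HSV);mm=cv2.inRange(h,(100,120,40),(130,255,255))
    M=np.zeros_like(mm);M[box[0]:box[1],box[2]:box[3]]=mm[box[0]:box[1],box[2]:box[3]]
    k,l,st,ce=cv2.connectedComponentsWithStats(M)
    for i in range(1,k):
        if st[i,4]>15:
            ys,xs=np.where(l==i);X=pts(n,s,np.c_[xs,ys],dd);print(n,ce[i].round(1),st[i],np.median(X,0).round(4),X.min(0).round(3),X.max(0).round(3))
# bed plane
ys,xs=np.mgrid[140:225,145:215];X=pts('top',s,np.c_[xs.ravel(),ys.ravel()],d)
rgb=p[140:225,145:215].reshape(-1,3)
ok=(rgb.min(1)>105)&(X[:,2]>0.05)&(X[:,2]<.125)
X=X[ok];
for it in range(8):
    A=np.c_[X[:,:2],np.ones(len(X))];co=np.linalg.lstsq(A,X[:,2],rcond=None)[0];r=X[:,2]-A@co;X=X[abs(r)<max(.003,2*r.std())]
print('bed plane',co,len(X),r.std(),'slope',np.degrees(np.arctan(np.hypot(*co[:2]))),'yaw',np.arctan2(co[1],co[0]))
E
```

```text
padlock corners [[ 0.4748 -0.2956  0.026 ]
 [ 0.4926 -0.3485  0.026 ]
 [ 0.436  -0.3702  0.026 ]
 [ 0.4152 -0.3193  0.026 ]] c [ 0.4547 -0.3334  0.026 ]
0.0559
0.0607
0.0549
0.0641
yaw 0.37271851365190073
depth z at body [[ 0.4544 -0.3309  0.0251]
 [ 0.4473 -0.337   0.0283]
 [ 0.4303 -0.1995  0.0011]
 [ 0.3149 -0.1041  0.0012]]
scene [[ 0.4377 -0.3632  0.026 ]
 [ 0.418  -0.3175  0.026 ]
 [ 0.4751 -0.2933  0.026 ]
 [ 0.494  -0.3391  0.026 ]] [ 0.4562 -0.3283  0.026 ]
scene depth [[ 0.4577 -0.3238  0.028 ]
 [ 0.4677 -0.3188  0.0279]]
top [139.7 124.6] [135 120  11  10  85] [0.8166 0.2536 0.1389] [0.806 0.241 0.133] [0.828 0.264 0.144]
top [155.8 174.4] [122 167  67  15 539] [0.6543 0.162  0.3406] [ 0.443 -0.05   0.282] [0.679 0.224 1.223]
top [199.3 213.9] [197 210   6   9  47] [0.6227 0.1225 0.0896] [0.614 0.116 0.082] [0.633 0.128 0.096]
top [165.8 217.6] [163 214   7   9  49] [0.6143 0.1979 0.0882] [0.606 0.19  0.082] [0.624 0.205 0.097]
scene [229.3 180.8] [223 180  14   4  33] [ 0.6257 -0.2576  0.0621] [ 0.608 -0.274  0.054] [ 0.637 -0.251  0.066]
scene [325.9 212.1] [299 189  54  47 488] [0.6583 0.1725 0.3398] [0.647 0.108 0.334] [0.669 0.226 0.343]
scene [312.8 275.7] [309 272   9   8  55] [0.6251 0.1251 0.0889] [0.616 0.109 0.079] [0.635 0.13  0.094]
scene [337.6 300.1] [334 296   9   9  61] [0.618  0.1998 0.0891] [0.605 0.186 0.078] [0.626 0.206 0.095]
scene [265.5 362. ] [260 356  12  13 131] [0.8184 0.2538 0.1385] [0.807 0.243 0.135] [0.829 0.265 0.141]
bed plane [ 0.48579369  0.05447034 -0.23438262] 2022 0.0017694583548865342 slope 26.051138958501298 yaw 0.11166010141607556
```

>>> servo_tool(
  series=[
    {"x":-32,"y":-25,"z":-5},
    {"x":-32,"y":-25,"z":-5},
    {"x":-32,"y":-25,"z":-5},
    {"x":-32,"y":-25,"z":-5},
    {"x":-32,"y":-25,"z":-5},
    {"x":-32,"y":-25,"z":-5},
    {"x":-32,"y":-25,"z":-5},
    {"x":-32,"y":-25,"z":-5},
    {"x":-32,"y":-25,"z":-5},
    {"x":-32,"y":-25,"z":-5},
  ],
)

```text
schema error: expected keys claw, x, y, z, wx, wy, wz
```

```bash
cat >> h.py <<'E'
def rz(a): return R.from_euler('z',a).as_matrix()
def toolR(xt,zt):
    zt=np.array(zt,float);zt/=np.linalg.norm(zt);xt=np.array(xt,float);xt-=zt*(xt@zt);xt/=np.linalg.norm(xt)
    return np.c_[xt,np.cross(zt,xt),zt]
def plan(tp,tR=None,order='tr'):
    s=readout.get_state();C=q2R(s['tcp_rot']);p=s['tcp_pos'];d=np.array(tp)-p
    w=np.zeros(3)
    if tR is not None: w=R.from_matrix(C.T@tR).as_rotvec()
    print('t',round(s['t'],2),'pos',p.round(4),'gap',round(s['finger_gap'],4),'F',s['contact_force'].round(1),'q',s['qpos'].round(2))
    B=C if (order=='tr' or tR is None) else tR
    print('trans mm',(B.T@d*1000).round(1),'len',round(np.linalg.norm(d)*1000,1),'rot',w.round(4),'rows>=',np.linalg.norm(d)/.0417,np.linalg.norm(w)/.125)
E
python3 - <<'E'
from h import *
a=.37+np.pi
plan([.5,-.1,.25],toolR([np.cos(a),np.sin(a),0],[0,0,-1]))
E
```

```text
t 0.15 pos [0.2035 0.6166 0.1949] gap 0.0854 F [ 0.6 -0.   0.4] q [-1.28  0.62 -0.01  1.42  0.01  1.1  -0.04]
trans mm [-506.1 -587.8  -53.9] len 777.5 rot [-0.0019 -0.0007 -0.6887] rows>= 18.64499449117555 5.509524952340772
```

All keys are required; go on.

>>> servo_tool(
  series=[
    {"claw":1,"x":-32,"y":-25,"z":-5,"wx":0,"wy":0,"wz":0},
    {"claw":1,"x":-32,"y":-25,"z":-5,"wx":0,"wy":0,"wz":0},
    {"claw":1,"x":-32,"y":-25,"z":-5,"wx":0,"wy":0,"wz":0},
    {"claw":1,"x":-32,"y":-25,"z":-5,"wx":0,"wy":0,"wz":0},
    {"claw":1,"x":-32,"y":-25,"z":-5,"wx":0,"wy":0,"wz":0},
    {"claw":1,"x":-32,"y":-25,"z":-5,"wx":0,"wy":0,"wz":0},
    {"claw":1,"x":-32,"y":-25,"z":-5,"wx":0,"wy":0,"wz":0},
    {"claw":1,"x":-32,"y":-25,"z":-5,"wx":0,"wy":0,"wz":0},
    {"claw":1,"x":-32,"y":-25,"z":-5,"wx":0,"wy":0,"wz":0},
    {"claw":1,"x":-32,"y":-25,"z":-5,"wx":0,"wy":0,"wz":0},
  ],
)

```text
t: 0.98
tcp_pos: [0.4298, 0.2776, 0.246]
tcp_rot: [-0.0, 0.159, 0.987, -0.0]
contact_force: [1.1, 0.3, -1.4]
finger_gap: 0.0848
```

```bash
python3 - <<'E'
from h import *
a=.37+np.pi
plan([.52,-.1,.25],toolR([np.cos(a),np.sin(a),0],[0,0,-1]))
E
```

```text
t 0.98 pos [0.4298 0.2776 0.246 ] gap 0.0848 F [ 1.1  0.3 -1.4] q [-0.65  0.35  0.05  1.74 -0.02  1.05  0.65]
trans mm [-203.9 -330.3   -4. ] len 388.3 rot [-1.000e-04 -2.000e-04 -6.887e-01] rows>= 9.310610082189571 5.509219865960324
```

>>> servo_tool(
  series=[
    {"claw":1,"x":-20,"y":-33,"z":0,"wx":0,"wy":0,"wz":0},
    {"claw":1,"x":-20,"y":-33,"z":0,"wx":0,"wy":0,"wz":0},
    {"claw":1,"x":-20,"y":-33,"z":0,"wx":0,"wy":0,"wz":0},
    {"claw":1,"x":-20,"y":-33,"z":0,"wx":0,"wy":0,"wz":0},
    {"claw":1,"x":-20,"y":-33,"z":0,"wx":0,"wy":0,"wz":0},
    {"claw":1,"x":-20,"y":-33,"z":0,"wx":0,"wy":0,"wz":0},
    {"claw":1,"x":-20,"y":-33,"z":0,"wx":0,"wy":0,"wz":0},
    {"claw":1,"x":-20,"y":-33,"z":0,"wx":0,"wy":0,"wz":0},
    {"claw":1,"x":-20,"y":-33,"z":0,"wx":0,"wy":0,"wz":0},
    {"claw":1,"x":-20,"y":-33,"z":0,"wx":0,"wy":0,"wz":0},
  ],
)

```text
t: 1.82
tcp_pos: [0.5156, -0.0983, 0.2457]
tcp_rot: [-0.0, 0.159, 0.987, 0.0]
contact_force: [0.1, -0.2, 0.2]
finger_gap: 0.0853
```

>>> servo_tool(
  series=[
    {"claw":1,"x":0,"y":0,"z":0,"wx":0,"wy":0,"wz":-0.1},
    {"claw":1,"x":0,"y":0,"z":0,"wx":0,"wy":0,"wz":-0.1},
    {"claw":1,"x":0,"y":0,"z":0,"wx":0,"wy":0,"wz":-0.1},
    {"claw":1,"x":0,"y":0,"z":0,"wx":0,"wy":0,"wz":-0.1},
    {"claw":1,"x":0,"y":0,"z":0,"wx":0,"wy":0,"wz":-0.1},
    {"claw":1,"x":0,"y":0,"z":0,"wx":0,"wy":0,"wz":-0.1},
    {"claw":1,"x":0,"y":0,"z":0,"wx":0,"wy":0,"wz":-0.09},
  ],
)

```text
t: 2.4
tcp_pos: [0.5154, -0.0965, 0.2455]
tcp_rot: [-0.0, -0.187, 0.982, 0.0]
contact_force: [-0.9, -0.0, -0.4]
finger_gap: 0.0852
```

```bash
python3 - <<'E'
from h import *
a=.37+np.pi
plan([.465,-.335,.2],toolR([np.cos(a),np.sin(a),0],[0,0,-1]))
E
```

```text
t 2.4 pos [ 0.5154 -0.0965  0.2455] gap 0.0852 F [-0.9 -0.  -0.4] q [ 0.13  0.37  0.02  1.71 -0.01  1.06  2.1 ]
trans mm [ 134.4 -203.4   45.5] len 248.0 rot [ 0.0004 -0.0007  0.0059] rows>= 5.9469806684527065 0.048025434654434075
```

>>> servo_tool(
  series=[
    {"claw":1,"x":19,"y":-29,"z":6.5,"wx":0,"wy":0,"wz":0},
    {"claw":1,"x":19,"y":-29,"z":6.5,"wx":0,"wy":0,"wz":0},
    {"claw":1,"x":19,"y":-29,"z":6.5,"wx":0,"wy":0,"wz":0},
    {"claw":1,"x":19,"y":-29,"z":6.5,"wx":0,"wy":0,"wz":0},
    {"claw":1,"x":19,"y":-29,"z":6.5,"wx":0,"wy":0,"wz":0},
    {"claw":1,"x":19,"y":-29,"z":6.5,"wx":0,"wy":0,"wz":0},
    {"claw":1,"x":19,"y":-29,"z":6.5,"wx":0,"wy":0,"wz":0},
    {"claw":1,"x":0,"y":0,"z":0,"wx":0,"wy":0,"wz":0},
  ],
)

```text
t: 3.07
tcp_pos: [0.46, -0.3432, 0.1986]
tcp_rot: [-0.003, -0.178, 0.984, -0.002]
contact_force: [-0.3, -1.1, 0.8]
finger_gap: 0.0855
```

```bash
python3 - <<'E'
from h import *
p,d,s=snap('wrist','w1')
h=cv2.cvtColor(p,cv2.COLOR_RGB2HSV);m=cv2.inRange(h,(12,110,50),(35,255,255))
c=max(cv2.findContours(m,0,1)[0],key=cv2.contourArea);print(cv2.contourArea(c),cv2.minAreaRect(c),cv2.boxPoints(cv2.minAreaRect(c)))
print(s['tcp_pos'],s['tcp_rot'],s['qpos'])
E
```

```text
2256.5 ((286.0, 185.0), (52.0, 44.0), 90.0) [[264. 159.]
 [308. 159.]
 [308. 211.]
 [264. 211.]]
[ 0.45999231 -0.34317519  0.19862155] [-0.00313248 -0.17818952  0.9839887  -0.00221746] [ 0.54840677  0.49308411  0.07732711  1.64841546 -0.0343974   1.00282477
  2.56419251]
```

View pics/w1.png

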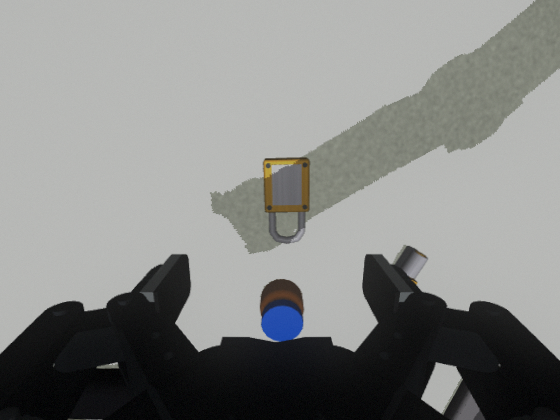

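```bash
cat > m.py <<'E'
from h import *
import sys
f=np.load('pics/'+sys.argv[1]+'.npz');p,d=f['p'],f['d'];s={'tcp_pos':f['tp'],'tcp_rot':f['tr']}
h=cv2.cvtColor(p,cv2.COLOR_RGB2HSV);m=cv2.inRange(h,(12,110,50),(35,255,255))
k,l,st,ce=cv2.connectedComponentsWithStats(m)
c=max(cv2.findContours(m,0,1)[0],key=cv2.contourArea);hull=cv2.convexHull(c)
ys,xs=np.where(cv2.fillConvexPoly(np.zeros_like(m),hull,1))
X=pts('wrist',s,np.c_[xs,ys],d);X=X[X[:,2]>.015]
print('depth med z',np.median(X[:,2]),len(X))
T=X[abs(X[:,2]-np.median(X[:,2]))<.004]
q=plane('wrist',s,hull.reshape(-1,2),.026)
r=cv2.minAreaRect((q[:,:2]*1000).astype(np.float32));print('rect plane',r)
r=cv2.minAreaRect((T[:,:2]*1000).astype(np.float32));print('rect depth',r)
print('corners',cv2.approxPolyDP(hull,4,True).reshape(-1,2).tolist())
q=plane('wrist',s,cv2.approxPolyDP(hull,4,True).reshape(-1,2),.026);print(q.round(4))
E
python3 m.py w1; python3 - <<'E'
from h import *
f=np.load('pics/top0.npz');print(pts('top',None,[(375,221),(316,265),(317,250),(315,279),(307,137),(299,194)],f['d']).round(3))
E
```

```text
depth med z 0.02599242821922426 2356
rect plane ((453.4971923828125, -332.7160949707031), (64.15380096435547, 54.3661003112793), 20.544958114624023)
rect depth ((453.8948669433594, -332.591552734375), (64.79841613769531, 54.775394439697266), 20.595396041870117)
corners [[307, 159], [308, 209], [266, 211], [264, 161]]
[[ 0.4149 -0.3212  0.026 ]
 [ 0.4716 -0.2969  0.026 ]
 [ 0.4923 -0.3449  0.026 ]
 [ 0.4351 -0.3683  0.026 ]]
[[ 0.609 -0.275  0.069]
 [ 0.511 -0.141  0.044]
 [ 0.546 -0.144  0.033]
 [ 0.479 -0.138  0.036]
 [ 0.825 -0.126  0.012]
 [ 0.686 -0.105 -0.002]]
```

>>> servo_tool(
  series=[
    {"claw":1,"x":-3,"y":12,"z":0,"wx":0,"wy":0,"wz":-0.016},
    {"claw":1,"x":0,"y":0,"z":28,"wx":0,"wy":0,"wz":0},
    {"claw":1,"x":0,"y":0,"z":28,"wx":0,"wy":0,"wz":0},
    {"claw":1,"x":0,"y":0,"z":28,"wx":0,"wy":0,"wz":0},
    {"claw":1,"x":0,"y":0,"z":28,"wx":0,"wy":0,"wz":0},
    {"claw":1,"x":0,"y":0,"z":20,"wx":0,"wy":0,"wz":0},
    {"claw":1,"x":0,"y":0,"z":0,"wx":0,"wy":0,"wz":0},
    {"claw":1,"x":0,"y":0,"z":0,"wx":0,"wy":0,"wz":0},
  ],
)

```text
t: 3.78
tcp_pos: [0.4644, -0.3188, 0.0681]
tcp_rot: [-0.0, -0.194, 0.981, 0.001]
contact_force: [0.5, -0.1, 0.1]
finger_gap: 0.0856
```

```bash
python3 - <<'E'
from h import *
snap('wrist','w2')
a=.372+np.pi
plan([.4584,-.3309,.003],toolR([np.cos(a),np.sin(a),0],[0,0,-1]))
E
python3 m.py w2
```

```text
t 3.83 pos [ 0.4653 -0.32    0.0694] gap 0.0857 F [0.4 0.3 0.8] q [ 0.53  0.64  0.05  1.82 -0.05  0.69  2.57]
trans mm [10.6 -7.4 66.3] len 67.6 rot [-0.0003  0.0015  0.0182] rows>= 1.6208807700694838 0.145991961802884
depth med z 0.026017462185579127 5847
rect plane ((452.9822998046875, -332.8778076171875), (65.76893615722656, 54.55099868774414), 21.653169631958008)
rect depth ((454.0820617675781, -332.3214111328125), (66.37590026855469, 55.52685546875), 21.520204544067383)
corners [[229, 158], [300, 159], [296, 238], [232, 237]]
[[ 0.4345 -0.3687  0.026 ]
 [ 0.415  -0.3194  0.026 ]
 [ 0.4738 -0.2972  0.026 ]
 [ 0.4926 -0.3451  0.026 ]]
```

View pics/w2.png

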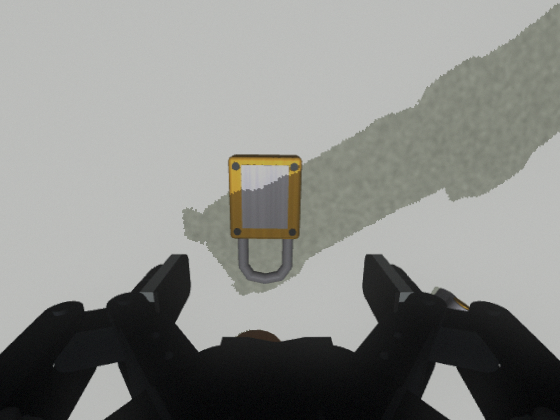

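>>> servo_tool(
  series=[
    {"claw":1,"x":10.5,"y":-7.5,"z":0,"wx":0,"wy":0,"wz":0.014},
    {"claw":1,"x":0,"y":0,"z":15,"wx":0,"wy":0,"wz":0},
    {"claw":1,"x":0,"y":0,"z":15,"wx":0,"wy":0,"wz":0},
    {"claw":1,"x":0,"y":0,"z":0,"wx":0,"wy":0,"wz":0},
    {"claw":1,"x":0,"y":0,"z":0,"wx":0,"wy":0,"wz":0},
  ],
)

```text
t: 4.25
tcp_pos: [0.4569, -0.3334, 0.0393]
tcp_rot: [0.0, -0.185, 0.983, -0.0]
contact_force: [0.2, -0.3, 0.3]
finger_gap: 0.0856
```

```bash
python3 - <<'E'
from h import *
snap('wrist','w3')
a=.376+np.pi
plan([.4584,-.3309,.003],toolR([np.cos(a),np.sin(a),0],[0,0,-1]))
E
```

```text
t 4.3 pos [ 0.4575 -0.3336  0.0397] gap 0.0852 F [ 0.3 -0.3 -0.2] q [ 0.56  0.68  0.05  1.83 -0.05  0.62  2.58]
trans mm [-1.8  2.2 36.7] len 36.8 rot [-0.0021  0.0011 -0.0034] rows>= 0.8835393542405509 0.03326308470065654
```

View pics/w3.png

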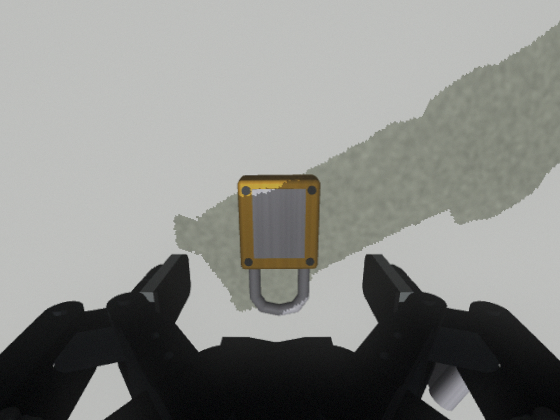

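>>> servo_tool(
  series=[
    {"claw":1,"x":-1.5,"y":2,"z":12,"wx":0,"wy":0,"wz":0},
    {"claw":1,"x":0,"y":0,"z":12,"wx":0,"wy":0,"wz":0},
    {"claw":1,"x":0,"y":0,"z":8,"wx":0,"wy":0,"wz":0},
    {"claw":1,"x":0,"y":0,"z":4,"wx":0,"wy":0,"wz":0},
    {"claw":1,"x":0,"y":0,"z":0,"wx":0,"wy":0,"wz":0},
    {"claw":1,"x":0,"y":0,"z":0,"wx":0,"wy":0,"wz":0},
  ],
)

```text
t: 4.8
tcp_pos: [0.458, -0.3306, 0.0028]
tcp_rot: [0.0, -0.185, 0.983, -0.0]
contact_force: [0.6, -1.0, 0.5]
finger_gap: 0.0855
```

>>> servo_tool(
  series=[
    {"claw":-0.2,"x":0,"y":0,"z":0,"wx":0,"wy":0,"wz":0},
    {"claw":-1,"x":0,"y":0,"z":0,"wx":0,"wy":0,"wz":0},
    {"claw":-1,"x":0,"y":0,"z":0,"wx":0,"wy":0,"wz":0},
    {"claw":-1,"x":0,"y":0,"z":0,"wx":0,"wy":0,"wz":0},
    {"claw":-1,"x":0,"y":0,"z":0,"wx":0,"wy":0,"wz":0},
    {"claw":-1,"x":0,"y":0,"z":0,"wx":0,"wy":0,"wz":0},
    {"claw":-1,"x":0,"y":0,"z":0,"wx":0,"wy":0,"wz":0},
    {"claw":-1,"x":0,"y":0,"z":0,"wx":0,"wy":0,"wz":0},
  ],
)

```text
t: 5.47
tcp_pos: [0.4576, -0.3301, 0.0023]
tcp_rot: [-0.0, -0.186, 0.983, 0.0]
contact_force: [-0.1, -0.4, -0.3]
finger_gap: -0.0003
```

```bash
python3 - <<'E'
from h import *
snap('wrist','w4')
plan([.4584,-.3309,.003])
E
```

```text
t 5.52 pos [ 0.4576 -0.3301  0.0023] gap 0.0001 F [ 0.5 -0.9  0.5] q [ 0.56  0.74  0.04  1.86 -0.05  0.54  2.58]
trans mm [-0.4 -1.  -0.7] len 1.3 rot [0. 0. 0.] rows>= 0.03102321112871547 0.0
```

View pics/w4.png

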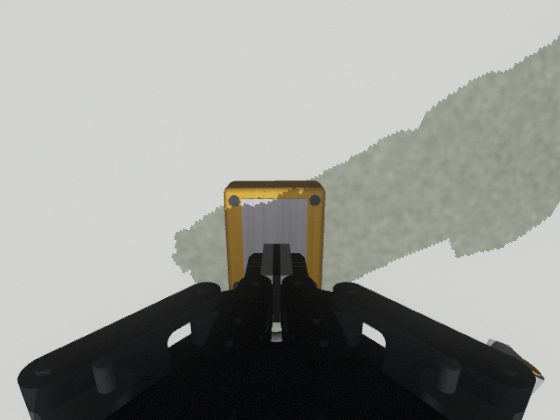

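```bash
python3 - <<'E'
from h import *
f=np.load('pics/w4.npz');s={'tcp_pos':f['tp'],'tcp_rot':f['tr']};d=f['d']
C=q2R(s['tcp_rot'])
for uv in [(270,250),(277,248),(285,252),(270,262),(285,262),(277,275),(265,280),(290,280),(265,245),(291,245)]:
    P=pts('wrist',s,[uv],d)[0];print(uv,d[uv[1],uv[0]],P.round(4),'tool',((P-s['tcp_pos'])@C*1000).round(1))
f=np.load('pics/w3.npz');s={'tcp_pos':f['tp'],'tcp_rot':f['tr']};d=f['d'];C=q2R(s['tcp_rot'])
for uv in [(188,257),(184,270),(365,257),(370,280),(150,295)]:
    P=pts('wrist',s,[uv],d)[0];print('open',uv,((P-s['tcp_pos'])@C*1000).round(1))
M=np.array(vision.camera_info('wrist')['mount']);K=vision.camera_info('wrist')['intrinsics']
for q in [(0,0,0),(0,0,-.019),(0,0,-.04)]:
    c=np.linalg.inv(M)@np.r_[q,1];print(q,K[0,0]*c[0]/-c[2]+K[0,2],K[1,1]*-c[1]/-c[2]+K[1,2])
E
python3 -c "
import cv2;a=cv2.imread('pics/w4.png')[170:350,190:370];cv2.imwrite('pics/w4c.png',cv2.convertScaleAbs(cv2.resize(a,(720,600)),alpha=2))"
```

```text
(270, 250) 0.13985173 [ 0.448  -0.3368  0.0504] tool [ 11.4  -2.7 -48.1]
(277, 248) 0.14251502 [ 0.4469 -0.3336  0.0477] tool [ 11.3   0.7 -45.4]
(285, 252) 0.13822263 [ 0.4456 -0.3301  0.0522] tool [ 11.1   4.4 -49.9]
(270, 262) 0.12674192 [ 0.4477 -0.3366  0.064 ] tool [ 11.6  -2.4 -61.7]
(285, 262) 0.12746224 [ 0.4456 -0.3304  0.0633] tool [ 11.3   4.1 -61. ]
(277, 275) 0.11647798 [ 0.4471 -0.3336  0.0748] tool [ 11.1   0.6 -72.4]
(265, 280) 0.11029285 [ 0.4477 -0.3383  0.0809] tool [ 12.2  -4.  -78.5]
(290, 280) 0.109949574 [ 0.4441 -0.3295  0.0812] tool [ 12.4   5.5 -78.9]
(265, 245) 0.14655876 [ 0.4492 -0.3392  0.0435] tool [ 11.2  -5.3 -41.2]
(291, 245) 0.16558221 [ 0.4508 -0.3235  0.0258] tool [  3.9   8.7 -23.5]
open (188, 257) [-32.9 -71.7  40.4]
open (184, 270) [  5.1 -42.1 -56.7]
open (365, 257) [  8.2  42.9 -49.3]
open (370, 280) [  1.1  43.1 -58.8]
open (150, 295) [ 10.3 -45.  -86.4]
(0, 0, 0) 275.77394705875673 236.80250144617222
(0, 0, -0.019) 275.73431178449584 248.3135982926355
(0, 0, -0.04) 275.6792913752968 264.2929316171051
```

View pics/w4c.png

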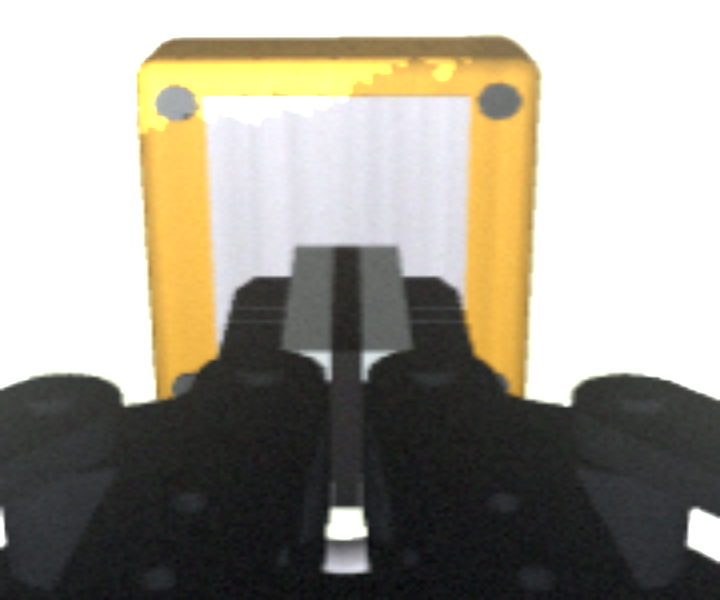

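>>> servo_tool(
  series=[
    {"claw":1,"x":0,"y":0,"z":0,"wx":0,"wy":0,"wz":0},
    {"claw":1,"x":0,"y":0,"z":0,"wx":0,"wy":0,"wz":0},
    {"claw":1,"x":0,"y":0,"z":0,"wx":0,"wy":0,"wz":0},
    {"claw":1,"x":0,"y":0,"z":0,"wx":0,"wy":0,"wz":0},
    {"claw":1,"x":0,"y":0,"z":0,"wx":0,"wy":0,"wz":0},
    {"claw":1,"x":0,"y":0,"z":0,"wx":0,"wy":0,"wz":0},
    {"claw":1,"x":0,"y":0,"z":0,"wx":0,"wy":0,"wz":0},
  ],
)

```text
t: 6.1
tcp_pos: [0.4577, -0.3302, 0.0023]
tcp_rot: [-0.0, -0.186, 0.983, -0.0]
contact_force: [0.2, -1.5, -0.2]
finger_gap: 0.0832
```

>>> servo_tool(
  series=[
    {"claw":1,"x":0,"y":0,"z":8,"wx":0,"wy":0,"wz":0},
    {"claw":1,"x":0,"y":0,"z":8,"wx":0,"wy":0,"wz":0},
    {"claw":1,"x":0,"y":0,"z":8,"wx":0,"wy":0,"wz":0},
    {"claw":1,"x":0,"y":0,"z":6,"wx":0,"wy":0,"wz":0},
    {"claw":1,"x":0,"y":0,"z":0,"wx":0,"wy":0,"wz":0},
  ],
)

```text
t: 6.52
tcp_pos: [0.4564, -0.3293, -0.0297]
tcp_rot: [-0.001, -0.186, 0.983, 0.001]
contact_force: [0.5, -0.0, 0.3]
finger_gap: 0.0855
```

```bash
python3 - <<'E'
from h import *
snap('wrist','w5')
plan([.4584,-.3309,-.038])
f=np.load('pics/w5.npz');s={'tcp_pos':f['tp'],'tcp_rot':f['tr']};d=f['d'];C=q2R(s['tcp_rot'])
# profile of left/right inner tip: nearest points
ys,xs=np.mgrid[220:300:1,150:420:1];uv=np.c_[xs.ravel(),ys.ravel()];P=(pts('wrist',s,uv,d)-s['tcp_pos'])@C*1000
k=(abs(P[:,1])<48)&(abs(P[:,1])>36)&(abs(P[:,0])<13)&(P[:,2]<-25)
for sg in (-1,1):
    Q=P[k&(P[:,1]*sg>0)];print(sg,len(Q),np.percentile(Q[:,2],[0,50,95,99,100]).round(1),np.percentile(Q[:,1]*sg,[1,50]))
E
```

```text
t 6.57 pos [ 0.4569 -0.3296 -0.0289] gap 0.085 F [ 0.  -0.4 -0.5] q [ 0.56  0.79  0.04  1.87 -0.06  0.48  2.58]
trans mm [-1.  -1.8  9.1] len 9.3 rot [0. 0. 0.] rows>= 0.22288490863438987 0.0
-1 2378 [-87.3 -56.4 -29.  -28.5 -27.7] [36.28953143 42.62516412]
1 2472 [-93.2 -57.4 -28.7 -28.2 -27.4] [36.34846912 43.1124056 ]
```

View pics/w5.png

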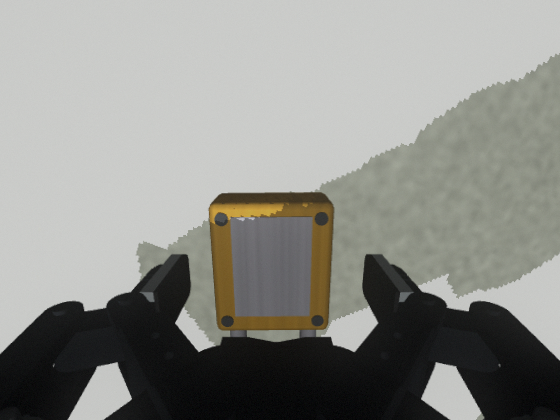

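>>> servo_tool(
  series=[
    {"claw":1,"x":-0.5,"y":-1,"z":5,"wx":0,"wy":0,"wz":0},
    {"claw":1,"x":0,"y":0,"z":3,"wx":0,"wy":0,"wz":0},
    {"claw":1,"x":0,"y":0,"z":3,"wx":0,"wy":0,"wz":0},
    {"claw":1,"x":0,"y":0,"z":0,"wx":0,"wy":0,"wz":0},
  ],
)

```text
t: 6.9
tcp_pos: [0.4582, -0.3307, -0.0392]
tcp_rot: [-0.0, -0.186, 0.983, 0.0]
contact_force: [0.3, 0.6, -0.1]
finger_gap: 0.0855
```

>>> servo_tool(
  series=[
    {"claw":0.4,"x":0,"y":0,"z":0,"wx":0,"wy":0,"wz":0},
    {"claw":0.2,"x":0,"y":0,"z":0,"wx":0,"wy":0,"wz":0},
    {"claw":-0.5,"x":0,"y":0,"z":0,"wx":0,"wy":0,"wz":0},
    {"claw":-1,"x":0,"y":0,"z":0,"wx":0,"wy":0,"wz":0},
    {"claw":-1,"x":0,"y":0,"z":0,"wx":0,"wy":0,"wz":0},
    {"claw":-1,"x":0,"y":0,"z":0,"wx":0,"wy":0,"wz":0},
    {"claw":-1,"x":0,"y":0,"z":0,"wx":0,"wy":0,"wz":0},
  ],
)

```text
t: 7.48
tcp_pos: [0.4587, -0.3311, -0.0382]
tcp_rot: [0.0, -0.186, 0.983, -0.0]
contact_force: [0.1, 1.7, 5.3]
finger_gap: 0.0553
```

```bash
python3 - <<'E'
from h import *
snap('wrist','w6')
plan([.4584,-.3309,-.038])
E
```

```text
t 7.53 pos [ 0.4587 -0.3311 -0.0382] gap 0.0546 F [-0.2  0.1  5.4] q [ 0.56  0.81  0.04  1.87 -0.06  0.47  2.58]
trans mm [ 0.2  0.3 -0.2] len 0.4 rot [0. 0. 0.] rows>= 0.010596521063939074 0.0
```

View pics/w6.png

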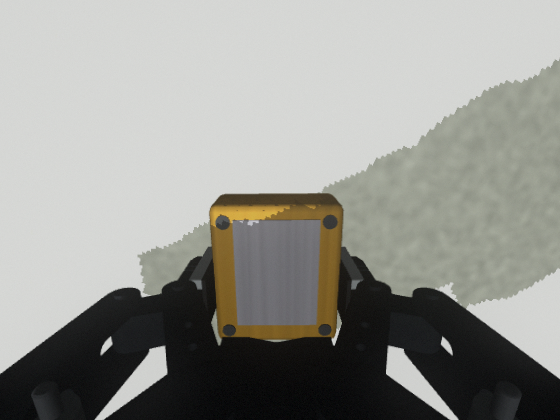

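>>> servo_tool(
  series=[
    {"claw":-1,"x":0,"y":0,"z":-10,"wx":0,"wy":0,"wz":0},
    {"claw":-1,"x":0,"y":0,"z":-20,"wx":0,"wy":0,"wz":0},
    {"claw":-1,"x":0,"y":0,"z":-25,"wx":0,"wy":0,"wz":0},
    {"claw":-1,"x":0,"y":0,"z":-25,"wx":0,"wy":0,"wz":0},
    {"claw":-1,"x":0,"y":0,"z":-25,"wx":0,"wy":0,"wz":0},
    {"claw":-1,"x":0,"y":0,"z":-25,"wx":0,"wy":0,"wz":0},
    {"claw":-1,"x":0,"y":0,"z":-25,"wx":0,"wy":0,"wz":0},
    {"claw":-1,"x":0,"y":0,"z":-25,"wx":0,"wy":0,"wz":0},
    {"claw":-1,"x":0,"y":0,"z":-25,"wx":0,"wy":0,"wz":0},
    {"claw":-1,"x":0,"y":0,"z":0,"wx":0,"wy":0,"wz":0},
  ],
)

```text
t: 8.37
tcp_pos: [0.4607, -0.3326, 0.1709]
tcp_rot: [0.003, -0.185, 0.983, -0.003]
contact_force: [1.8, -0.1, -4.0]
finger_gap: 0.0548
```

```bash
cat >> h.py <<'E'
O=np.array([.6174,.1615,.0740]); YAW=.105; SL=np.radians(26)
def bedR(yaw=YAW):
    xb=np.array([np.cos(SL)*np.cos(yaw),np.cos(SL)*np.sin(yaw),np.sin(SL)]);yb=np.array([-np.sin(yaw),np.cos(yaw),0]);return np.c_[xb,yb,np.cross(xb,yb)]
def placeT(px,py,pz,off=(.0052,0,-.038)):
    B=bedR();P=O+B@np.array([px,py,pz]);Rt=np.c_[-B[:,0],B[:,1],-B[:,2]]
    return P-Rt@np.array(off),Rt
E
python3 - <<'E'
from h import *
a=.105+np.pi
plan([.48,.1,.2],toolR([np.cos(a),np.sin(a),0],[0,0,-1]))
p,r=placeT(.05,0,.05);print(p,r)
E
```

```text
t 8.37 pos [ 0.4607 -0.3326  0.1709] gap 0.0548 F [ 1.8 -0.1 -4. ] q [ 0.54  0.51  0.06  1.71 -0.04  0.92  2.57]
trans mm [-175.8  395.6  -31.2] len 434.0 rot [-0.0067  0.006   0.268 ] rows>= 10.40717788827659 2.1449922526910243
[0.66150871 0.16614851 0.10898362] [[-0.89384399 -0.10480717  0.43595685]
 [-0.09420006  0.99449256  0.04594444]
 [-0.43837115  0.         -0.89879405]]
```

>>> servo_tool(
  series=[
    {"claw":-1,"x":-15,"y":33,"z":-3,"wx":0,"wy":0,"wz":0},
    {"claw":-1,"x":-15,"y":33,"z":-3,"wx":0,"wy":0,"wz":0},
    {"claw":-1,"x":-15,"y":33,"z":-3,"wx":0,"wy":0,"wz":0},
    {"claw":-1,"x":-15,"y":33,"z":-3,"wx":0,"wy":0,"wz":0},
    {"claw":-1,"x":-15,"y":33,"z":-3,"wx":0,"wy":0,"wz":0},
    {"claw":-1,"x":-15,"y":33,"z":-3,"wx":0,"wy":0,"wz":0},
    {"claw":-1,"x":-15,"y":33,"z":-3,"wx":0,"wy":0,"wz":0},
    {"claw":-1,"x":-15,"y":33,"z":-3,"wx":0,"wy":0,"wz":0},
    {"claw":-1,"x":-15,"y":33,"z":-3,"wx":0,"wy":0,"wz":0},
    {"claw":-1,"x":-15,"y":33,"z":-3,"wx":0,"wy":0,"wz":0},
  ],
)

```text
t: 9.2
tcp_pos: [0.4759, 0.0326, 0.1948]
tcp_rot: [-0.002, -0.185, 0.983, 0.0]
contact_force: [0.7, -0.5, -3.9]
finger_gap: 0.0543
```

>>> servo_tool(
  series=[
    {"claw":-1,"x":-13,"y":33,"z":0,"wx":0,"wy":0,"wz":0},
    {"claw":-1,"x":-13,"y":33,"z":0,"wx":0,"wy":0,"wz":0},
    {"claw":-1,"x":0,"y":0,"z":0,"wx":0,"wy":0,"wz":0.09},
    {"claw":-1,"x":0,"y":0,"z":0,"wx":0,"wy":0,"wz":0.09},
    {"claw":-1,"x":0,"y":0,"z":0,"wx":0,"wy":0,"wz":0.09},
    {"claw":-1,"x":0,"y":0,"z":0,"wx":0,"wy":0,"wz":0},
    {"claw":-1,"x":0,"y":0,"z":0,"wx":0,"wy":0,"wz":0},
  ],
)

```text
t: 9.78
tcp_pos: [0.4767, 0.1017, 0.1949]
tcp_rot: [-0.002, -0.053, 0.999, -0.0]
contact_force: [-0.3, 0.1, -4.2]
finger_gap: 0.0547
```

```bash
python3 - <<'E'
from h import *
snap('wrist','w7');snap('scene','s7')
p,r=placeT(.05,0,.06)
plan(p,r,'rt')
plan(p,r,'tr')
E
```

```text
t 9.88 pos [0.4772 0.1017 0.1955] gap 0.0552 F [ 0.6  0.5 -4.6] q [-0.29  0.37  0.05  1.88 -0.03  0.9   1.45]
trans mm [-132.8   44.8  151.1] len 206.1 rot [-3.000e-04 -4.557e-01 -2.000e-04] rows>= 4.9420312206501675 3.645571124037168
t 9.88 pos [0.4772 0.1017 0.1955] gap 0.0552 F [ 0.6  0.5 -4.6] q [-0.29  0.37  0.05  1.88 -0.03  0.9   1.45]
trans mm [-185.8   44.9   77.2] len 206.1 rot [-3.000e-04 -4.557e-01 -2.000e-04] rows>= 4.9420312206501675 3.645571124037168
```

View pics/w7.png

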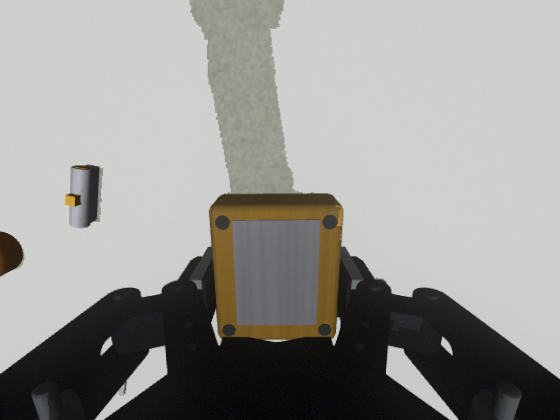

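View pics/s7.png

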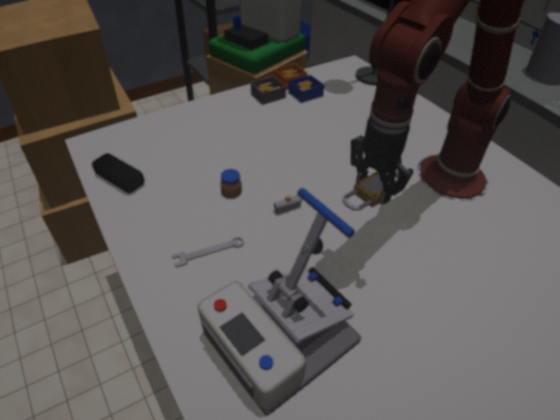

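>>> servo_tool(
  series=[
    {"claw":-1,"x":0,"y":0,"z":0,"wx":0,"wy":-0.0911,"wz":0},
    {"claw":-1,"x":0,"y":0,"z":0,"wx":0,"wy":-0.0911,"wz":0},
    {"claw":-1,"x":0,"y":0,"z":0,"wx":0,"wy":-0.0911,"wz":0},
    {"claw":-1,"x":0,"y":0,"z":0,"wx":0,"wy":-0.0911,"wz":0},
    {"claw":-1,"x":0,"y":0,"z":0,"wx":0,"wy":-0.0911,"wz":0},
    {"claw":-1,"x":0,"y":0,"z":0,"wx":0,"wy":0,"wz":0},
    {"claw":-1,"x":0,"y":0,"z":0,"wx":0,"wy":0,"wz":0},
    {"claw":-1,"x":0,"y":0,"z":0,"wx":0,"wy":0,"wz":0},
  ],
)

```text
t: 10.55
tcp_pos: [0.479, 0.1023, 0.197]
tcp_rot: [0.226, -0.051, 0.973, 0.012]
contact_force: [0.3, 0.3, -3.9]
finger_gap: 0.055
```

```bash
python3 - <<'E'
from h import *
snap('wrist','w8')
p,r=placeT(.05,0,.06)
plan(p,r,'rt')
B=bedR();s=readout.get_state();print('tcp in bed',B.T@(s['tcp_pos']-O))
E
```

```text
t 10.6 pos [0.4798 0.1023 0.1973] gap 0.0549 F [-0.6 -0.1 -3.7] q [-0.49  0.2   0.2   2.28  0.21  0.23  1.18]
trans mm [-129.7   44.4  151.5] len 204.3 rot [-0.0006  0.0034 -0.0017] rows>= 4.900298333479279 0.03060507766164418
tcp in bed [-0.0745346  -0.04441197  0.17350031]
```

View pics/w8.png

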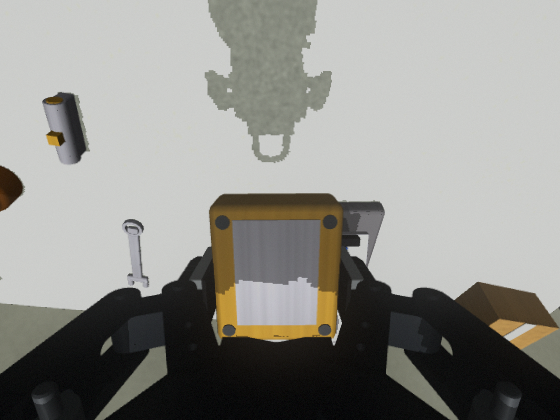

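>>> servo_tool(
  series=[
    {"claw":-1,"x":-20,"y":7.4,"z":25,"wx":0,"wy":0,"wz":0},
    {"claw":-1,"x":-20,"y":7.4,"z":25,"wx":0,"wy":0,"wz":0},
    {"claw":-1,"x":-20,"y":7.4,"z":25,"wx":0,"wy":0,"wz":0},
    {"claw":-1,"x":-20,"y":7.4,"z":25,"wx":0,"wy":0,"wz":0},
    {"claw":-1,"x":-20,"y":7.4,"z":25,"wx":0,"wy":0,"wz":0},
    {"claw":-1,"x":-20,"y":7.4,"z":25,"wx":0,"wy":0,"wz":0},
    {"claw":-1,"x":0,"y":0,"z":0,"wx":0,"wy":0,"wz":0},
    {"claw":-1,"x":0,"y":0,"z":0,"wx":0,"wy":0,"wz":0},
  ],
)

```text
t: 11.27
tcp_pos: [0.6484, 0.1643, 0.1127]
tcp_rot: [0.225, -0.05, 0.973, 0.012]
contact_force: [-0.2, -0.1, -4.7]
finger_gap: 0.0551
```

```bash
python3 - <<'E'
from h import *
p,d,s=snap('wrist','w9');snap('scene','s9')
pp,r=placeT(.04,0,.06)
plan(pp,r,'rt')
h=cv2.cvtColor(p,cv2.COLOR_RGB2HSV);mm=cv2.inRange(h,(100,120,40),(130,255,255))
k,l,st,ce=cv2.connectedComponentsWithStats(mm)
for i in range(1,k):
    if st[i,4]>30:
        ys,xs=np.where(l==i);X=pts('wrist',s,np.c_[xs,ys],d);b=(X-O)@bedR()*1000
        print(ce[i].round(1),st[i],np.median(X,0).round(4),'bed',np.median(b,0).round(1),np.percentile(b,3,axis=0).round(1),np.percentile(b,97,axis=0).round(1))
E
```

```text
t 11.37 pos [0.6464 0.1632 0.1138] gap 0.0549 F [ 0.6  0.8 -3.4] q [-0.41  0.57  0.12  1.94  0.16  0.2   1.2 ]
trans mm [-1.7  1.3  1.1] len 2.4 rot [-0.0016  0.0002 -0.0025] rows>= 0.057227169271211534 0.024145812282319986
[334.2 176.2] [323 163  24  28 626] [0.6133 0.1981 0.0897] bed [ 6.4 36.8 14.4] [-1.7 31.1  6.6] [14.9 43.6 15.9]
[218.3 177.2] [207 164  24  28 620] [0.6212 0.1245 0.0897] bed [  6.8 -37.2  14.2] [ -1.2 -44.   10.5] [ 15.3 -31.   15.6]
```

View pics/w9.png

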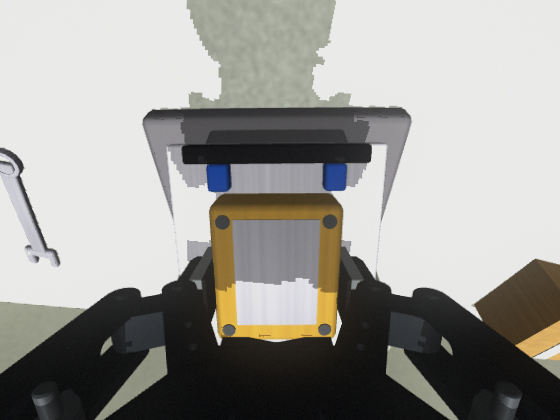

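View pics/s9.png

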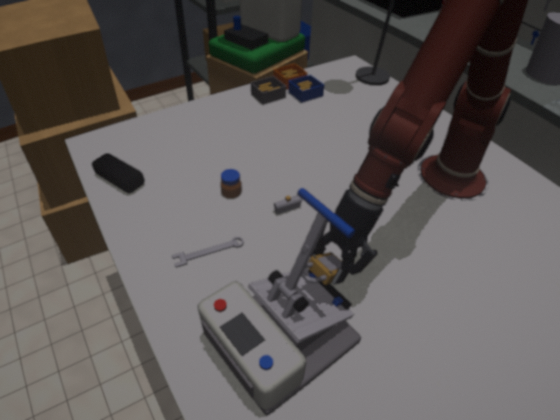

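>>> servo_tool(
  series=[
    {"claw":-1,"x":0,"y":0.3,"z":15,"wx":0,"wy":0,"wz":0},
    {"claw":-1,"x":0,"y":0,"z":15,"wx":0,"wy":0,"wz":0},
    {"claw":-1,"x":0,"y":0,"z":10,"wx":0,"wy":0,"wz":0},
    {"claw":-1,"x":0,"y":0,"z":5,"wx":0,"wy":0,"wz":0},
    {"claw":-1,"x":0,"y":0,"z":0,"wx":0,"wy":0,"wz":0},
    {"claw":-1,"x":0,"y":0,"z":0,"wx":0,"wy":0,"wz":0},
  ],
)

```text
t: 11.87
tcp_pos: [0.6658, 0.1663, 0.0743]
tcp_rot: [0.225, -0.05, 0.973, 0.012]
contact_force: [0.1, -1.1, -3.9]
finger_gap: 0.0549
```

```bash
sed -i 's/^def bedR/O=O-.002*np.array([.894,.094,.438])\ndef bedR/' h.py; python3 - <<'E'
from h import *
p,d,s=snap('wrist','w10')
pp,r=placeT(.035,0,.0)
plan(pp,r,'rt')
h=cv2.cvtColor(p,cv2.COLOR_RGB2HSV);mm=cv2.inRange(h,(100,120,40),(130,255,255))
k,l,st,ce=cv2.connectedComponentsWithStats(mm)
for i in range(1,k):
    if st[i,4]>30:
        ys,xs=np.where(l==i);X=pts('wrist',s,np.c_[xs,ys],d);b=(X-O)@bedR()*1000
        print(ce[i].round(1),st[i],'bed',np.median(b,0).round(1),np.percentile(b,3,axis=0).round(1),np.percentile(b,97,axis=0).round(1))
E
```

```text
t 11.92 pos [0.666  0.1664 0.0747] gap 0.0552 F [ 0.  1. -4.] q [-0.41  0.66  0.13  1.91  0.16  0.13  1.2 ]
trans mm [ 6.   0.2 17.2] len 18.2 rot [-0.0006  0.0024 -0.0017] rows>= 0.4372707476187955 0.024323676274792348
[350.3 190.9] [335 175  31  35 983] bed [ 7.9 36.9 14.5] [ 0.4 30.6  8.2] [16.9 43.7 15.8]
[201.8 191.7] [187 176  32  35 965] bed [  8.3 -37.3  14.3] [  0.8 -44.    8.8] [ 17.2 -31.   15.7]
```

View pics/w10.png

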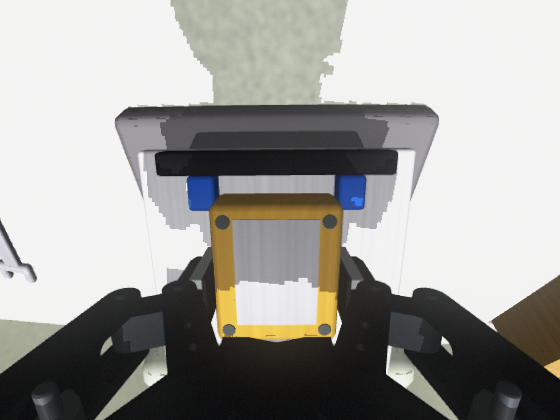

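>>> servo_tool(
  series=[
    {"claw":-1,"x":0,"y":0,"z":8,"wx":0,"wy":0,"wz":0},
    {"claw":-1,"x":0,"y":0,"z":4,"wx":0,"wy":0,"wz":0},
    {"claw":-1,"x":0,"y":0,"z":2,"wx":0,"wy":0,"wz":0},
    {"claw":-1,"x":0,"y":0,"z":0,"wx":0,"wy":0,"wz":0},
    {"claw":-1,"x":0,"y":0,"z":0,"wx":0,"wy":0,"wz":0},
  ],
)

```text
t: 12.33
tcp_pos: [0.6719, 0.167, 0.0611]
tcp_rot: [0.225, -0.05, 0.973, 0.012]
contact_force: [-0.2, 0.2, -4.6]
finger_gap: 0.055
```

>>> servo_tool(
  series=[
    {"claw":-1,"x":0,"y":0,"z":1.5,"wx":0,"wy":0,"wz":0},
    {"claw":-1,"x":0,"y":0,"z":0,"wx":0,"wy":0,"wz":0},
    {"claw":-1,"x":0,"y":0,"z":0,"wx":0,"wy":0,"wz":0},
  ],
)

```text
t: 12.58
tcp_pos: [0.6727, 0.1671, 0.0601]
tcp_rot: [0.225, -0.05, 0.973, 0.012]
contact_force: [-0.1, -0.9, -4.6]
finger_gap: 0.055
```

```bash
python3 - <<'E'
from h import *
pp,r=placeT(.033,0,.0)
plan(pp,r,'rt')
E
```

```text
t 12.58 pos [0.6727 0.1671 0.0601] gap 0.055 F [-0.1 -0.9 -4.6] q [-0.4   0.69  0.12  1.9   0.16  0.11  1.2 ]
trans mm [7.6 0.2 1.2] len 7.7 rot [-0.0008  0.0017 -0.0016] rows>= 0.18558124255000694 0.019709690551984405
```

>>> servo_tool(
  series=[
    {"claw":-1,"x":2.5,"y":0,"z":0.5,"wx":0,"wy":0,"wz":0},
    {"claw":-1,"x":2.5,"y":0,"z":0.5,"wx":0,"wy":0,"wz":0},
    {"claw":-1,"x":0,"y":0,"z":0,"wx":0,"wy":0,"wz":0},
    {"claw":-1,"x":0,"y":0,"z":0,"wx":0,"wy":0,"wz":0},
  ],
)

```text
t: 12.92
tcp_pos: [0.6697, 0.1669, 0.0581]
tcp_rot: [0.227, -0.05, 0.973, 0.012]
contact_force: [0.6, -0.3, -0.3]
finger_gap: 0.0549
```

>>> servo_tool(
  series=[
    {"claw":-1,"x":1,"y":0,"z":0,"wx":0,"wy":0,"wz":0},
    {"claw":-1,"x":0,"y":0,"z":1,"wx":0,"wy":0,"wz":0},
    {"claw":-1,"x":0,"y":0,"z":0,"wx":0,"wy":0,"wz":0},
    {"claw":-1,"x":0,"y":0,"z":0,"wx":0,"wy":0,"wz":0},
  ],
)

```text
t: 13.25
tcp_pos: [0.6692, 0.1669, 0.0577]
tcp_rot: [0.227, -0.05, 0.973, 0.012]
contact_force: [-3.7, -1.5, 8.1]
finger_gap: 0.055
```

>>> servo_tool(
  series=[
    {"claw":-1,"x":1.2,"y":0,"z":0,"wx":0,"wy":0,"wz":0},
    {"claw":-1,"x":0,"y":0,"z":0,"wx":0,"wy":0,"wz":0},
    {"claw":-1,"x":0,"y":0,"z":0,"wx":0,"wy":0,"wz":0},
  ],
)

```text
t: 13.5
tcp_pos: [0.6692, 0.1669, 0.0578]
tcp_rot: [0.228, -0.05, 0.972, 0.012]
contact_force: [-1.5, -0.9, 8.0]
finger_gap: 0.0545
```

```bash
python3 - <<'E'
from h import *
snap('wrist','w11')
pp,r=placeT(.033,0,.0)
plan(pp,r,'rt')
s=readout.get_state();print('F bed',bedR().T@s['contact_force'])
E
```

```text
t 13.55 pos [0.6692 0.1669 0.0578] gap 0.0547 F [-2.2 -1.3  7.5] q [-0.41  0.69  0.13  1.92  0.16  0.09  1.19]
trans mm [3.5 0.1 0.6] len 3.5 rot [ 0.0001  0.0072 -0.0023] rows>= 0.08413664366516815 0.06076555156826741
F bed [ 1.15993673 -1.09784402  7.77766721]
```

View pics/w11.png

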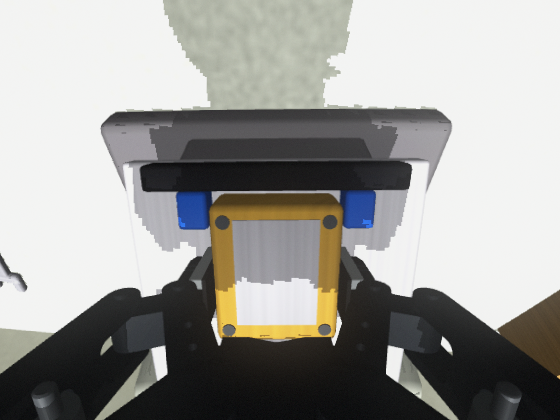

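>>> servo_tool(
  series=[
    {"claw":-1,"x":0,"y":0,"z":-1,"wx":0,"wy":0,"wz":0},
    {"claw":-1,"x":1.5,"y":0,"z":0,"wx":0,"wy":0,"wz":0},
    {"claw":-1,"x":1,"y":0,"z":0,"wx":0,"wy":0,"wz":0},
    {"claw":-1,"x":0,"y":0,"z":0,"wx":0,"wy":0,"wz":0},
  ],
)

```text
t: 13.88
tcp_pos: [0.6663, 0.1665, 0.0564]
tcp_rot: [0.228, -0.05, 0.972, 0.012]
contact_force: [1.1, -0.4, 6.1]
finger_gap: 0.0546
```

```bash
python3 - <<'E'
from h import *
pp,r=placeT(.033,0,.0)
plan(pp,r,'rt')
s=readout.get_state();print('F bed',bedR().T@s['contact_force'])
E
```

```text
t 13.88 pos [0.6663 0.1665 0.0564] gap 0.0546 F [ 1.1 -0.4  6.1] q [-0.41  0.69  0.13  1.93  0.16  0.08  1.19]
trans mm [0.3 0.2 0.6] len 0.7 rot [-0.0002  0.0062 -0.0019] rows>= 0.016796436215019302 0.051683127648328185
F bed [ 3.62945107 -0.54310856  5.04605999]
```

>>> servo_tool(
  series=[
    {"claw":-1,"x":1.5,"y":0,"z":0,"wx":0,"wy":0,"wz":0},
    {"claw":-1,"x":0,"y":0,"z":0,"wx":0,"wy":0,"wz":0},
    {"claw":-1,"x":0,"y":0,"z":0,"wx":0,"wy":0,"wz":0},
  ],
)

```text
t: 14.13
tcp_pos: [0.6664, 0.1665, 0.0566]
tcp_rot: [0.229, -0.05, 0.972, 0.012]
contact_force: [5.0, -0.7, 6.1]
finger_gap: 0.0548
```

```bash
python3 - <<'E'
from h import *
pp,r=placeT(.033,0,.0)
plan(pp,r,'rt')
s=readout.get_state();print('F bed',bedR().T@s['contact_force'])
E
```

```text
t 14.13 pos [0.6664 0.1665 0.0566] gap 0.0548 F [ 5.  -0.7  6.1] q [-0.41  0.69  0.14  1.93  0.16  0.08  1.19]
trans mm [0.4 0.1 0.7] len 0.9 rot [ 0.0001  0.0089 -0.0015] rows>= 0.02064739404720089 0.0721810985403522
F bed [ 7.06143045 -1.19634187  3.29851152]
```

>>> servo_tool(
  series=[
    {"claw":-1,"x":0,"y":0,"z":0.8,"wx":0,"wy":0,"wz":0},
    {"claw":0.5,"x":0,"y":0,"z":0,"wx":0,"wy":0,"wz":0},
    {"claw":0.8,"x":0,"y":0,"z":0,"wx":0,"wy":0,"wz":0},
    {"claw":1,"x":0,"y":0,"z":0,"wx":0,"wy":0,"wz":0},
    {"claw":1,"x":0,"y":0,"z":0,"wx":0,"wy":0,"wz":0},
    {"claw":1,"x":0,"y":0,"z":0,"wx":0,"wy":0,"wz":0},
    {"claw":1,"x":0,"y":0,"z":0,"wx":0,"wy":0,"wz":0},
  ],
)

```text
t: 14.72
tcp_pos: [0.663, 0.1661, 0.053]
tcp_rot: [0.225, -0.05, 0.973, 0.012]
contact_force: [-0.1, 0.7, 0.4]
finger_gap: 0.0855
```

>>> servo_tool(
  series=[
    {"claw":1,"x":0,"y":0,"z":-10,"wx":0,"wy":0,"wz":0},
    {"claw":1,"x":0,"y":0,"z":-20,"wx":0,"wy":0,"wz":0},
    {"claw":1,"x":0,"y":0,"z":-25,"wx":0,"wy":0,"wz":0},
    {"claw":1,"x":0,"y":0,"z":-25,"wx":0,"wy":0,"wz":0},
    {"claw":1,"x":0,"y":0,"z":0,"wx":0,"wy":0,"wz":0},
    {"claw":1,"x":0,"y":0,"z":0,"wx":0,"wy":0,"wz":0},
  ],
)

```text
t: 15.22
tcp_pos: [0.6287, 0.1628, 0.1275]
tcp_rot: [0.227, -0.05, 0.973, 0.012]
contact_force: [0.3, 0.5, 0.9]
finger_gap: 0.0854
```

```bash
python3 - <<'E'
from h import *
p,d,s=snap('wrist','w12');B=bedR()
h=cv2.cvtColor(p,cv2.COLOR_RGB2HSV)
for nm,mm in [('blue',cv2.inRange(h,(100,120,40),(130,255,255))),('brass',cv2.inRange(h,(12,110,50),(35,255,255)))]:
  k,l,st,ce=cv2.connectedComponentsWithStats(mm)
  for i in range(1,k):
    if st[i,4]>100:
        ys,xs=np.where(l==i)
        X=pts('wrist',s,np.c_[xs,ys],d);b=(X-O)@B*1000
        print(nm,ce[i].round(1),st[i],'bed',np.median(b,0).round(1),np.percentile(b,2,axis=0).round(1),np.percentile(b,98,axis=0).round(1))
        if nm=='brass':
            t=b[abs(b[:,2]-np.median(b[:,2]))<3];print(cv2.minAreaRect(t[:,:2].astype(np.float32)))
plan(s['tcp_pos'])
E
```

```text
blue [223.6 187.3] [214 176  20  24 459] bed [  8.5 -37.5  14.3] [  0.6 -44.2  12.1] [ 17.3 -31.1  15.8]
blue [327.3 187.3] [318 176  20  24 449] bed [ 8.6 37.1 14.6] [ 0.6 31.1  9.6] [17.6 43.6 16. ]
brass [275.6 219.3] [ 235  176   82   91 3279] bed [28.3  0.1 26.4] [  0.2 -26.9  17.3] [64.5 26.7 27.9]
((32.84667205810547, -0.11020851135253906), (65.47692108154297, 55.407859802246094), 0.1537521928548813)
brass [540.2 309. ] [ 502  272   58   69 1994] bed [ 198.7  352.7 -104.3] [ 165.1  336.8 -134.6] [250.9 399.6 -82.9]
((207.2771759033203, 373.34381103515625), (63.49140548706055, 65.96647644042969), 73.77667999267578)
brass [554.5 348.3] [546 340  14  16 135] bed [ 295.1  438.  -135.9] [  23.    72.4 -148.6] [321.5 464.4 160.6]
((295.2698974609375, 435.3446960449219), (26.31360626220703, 12.060535430908203), 84.46357727050781)
t 15.27 pos [0.6284 0.1626 0.1262] gap 0.0858 F [-0.7 -0.7 -1. ] q [-0.44  0.53  0.14  1.97  0.16  0.2   1.19]
trans mm [-0.9  0.2 -1.1] len 1.4 rot [0. 0. 0.] rows>= 0.03452124991233934 0.0
```

View pics/w12.png

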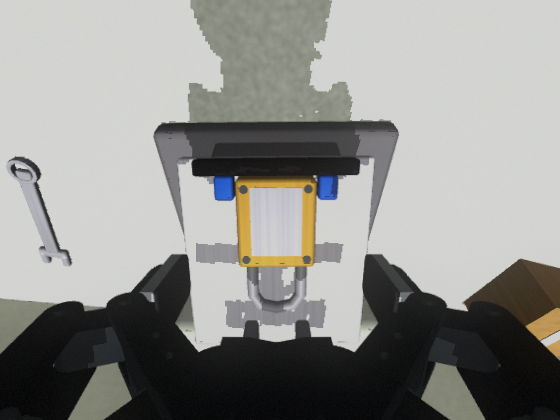

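>>> servo_tool(
  series=[
    {"claw":1,"x":0,"y":0,"z":-30,"wx":0,"wy":0,"wz":0},
    {"claw":1,"x":0,"y":0,"z":-30,"wx":0,"wy":0,"wz":0},
    {"claw":1,"x":0,"y":0,"z":-30,"wx":0,"wy":0,"wz":0},
    {"claw":1,"x":0,"y":0,"z":-30,"wx":0,"wy":0,"wz":0},
    {"claw":1,"x":0,"y":0,"z":-30,"wx":0,"wy":0,"wz":0},
    {"claw":0.2,"x":0,"y":0,"z":0,"wx":0,"wy":0,"wz":0},
    {"claw":0.2,"x":0,"y":0,"z":0,"wx":0,"wy":0,"wz":0},
  ],
)

```text
t: 15.85
tcp_pos: [0.5631, 0.1559, 0.2609]
tcp_rot: [0.226, -0.05, 0.973, 0.012]
contact_force: [0.6, -0.3, 0.4]
finger_gap: 0.0639
```

```bash
cat >> h.py <<'E'
def gripT(x,y,z):
    B=bedR();return O+B@np.array([x,y,z]),np.c_[B[:,1],B[:,0],-B[:,2]]
def inbed():
    s=readout.get_state();print('tcp bed mm',((s['tcp_pos']-O)@bedR()*1000).round(1),'Fbed',(s['contact_force']@bedR()).round(1))
E
python3 - <<'E'
from h import *
inbed();p,r=gripT(.151,-.035,.2);plan(p,r,'rt')
E
```

```text
tcp bed mm [ 34.8   0.2 192. ] Fbed [ 0.7 -0.4  0.1]
t 15.85 pos [0.5631 0.1559 0.2609] gap 0.0639 F [ 0.6 -0.3  0.4] q [-0.49  0.25  0.14  1.96  0.16  0.49  1.19]
trans mm [-35.2 116.2  -8. ] len 121.6 rot [0.0027 0.0028 1.5691] rows>= 2.916705636696933 12.552993845622048
```

>>> servo_tool(
  series=[
    {"claw":0.2,"x":0,"y":0,"z":-2,"wx":0,"wy":0,"wz":0.12},
    {"claw":0.2,"x":0,"y":0,"z":-2,"wx":0,"wy":0,"wz":0.12},
    {"claw":0.2,"x":0,"y":0,"z":-2,"wx":0,"wy":0,"wz":0.12},
    {"claw":0.2,"x":0,"y":0,"z":-2,"wx":0,"wy":0,"wz":0.12},
    {"claw":0.2,"x":0,"y":0,"z":0,"wx":0,"wy":0,"wz":0.12},
    {"claw":0.2,"x":0,"y":0,"z":0,"wx":0,"wy":0,"wz":0.12},
    {"claw":0.2,"x":0,"y":0,"z":0,"wx":0,"wy":0,"wz":0.12},
    {"claw":0.2,"x":0,"y":0,"z":0,"wx":0,"wy":0,"wz":0.12},
    {"claw":0.2,"x":0,"y":0,"z":0,"wx":0,"wy":0,"wz":0.12},
    {"claw":0.2,"x":0,"y":0,"z":0,"wx":0,"wy":0,"wz":0.12},
  ],
)

```text
t: 16.68
tcp_pos: [0.5588, 0.1549, 0.2645]
tcp_rot: [0.178, 0.51, 0.83, 0.135]
contact_force: [1.2, 0.6, -0.0]
finger_gap: 0.0512
```

>>> servo_tool(
  series=[
    {"claw":0.2,"x":0,"y":0,"z":0,"wx":0,"wy":0,"wz":0.12},
    {"claw":0.2,"x":0,"y":0,"z":0,"wx":0,"wy":0,"wz":0.12},
    {"claw":0.2,"x":0,"y":0,"z":0,"wx":0,"wy":0,"wz":0.12},
    {"claw":0.2,"x":0,"y":0,"z":0,"wx":0,"wy":0,"wz":0},
    {"claw":0.2,"x":0,"y":0,"z":0,"wx":0,"wy":0,"wz":0},
  ],
)

```text
t: 17.1
tcp_pos: [0.5589, 0.1552, 0.2653]
tcp_rot: [0.152, 0.647, 0.728, 0.165]
contact_force: [0.0, -0.3, -0.6]
finger_gap: 0.0512
```

```bash
python3 - <<'E'
from h import *
p,d,s=snap('wrist','w13');snap('scene','s13')
inbed();pp,r=gripT(.151,-.035,.2);plan(pp,r,'tr')
h=cv2.cvtColor(p,cv2.COLOR_RGB2HSV);mm=cv2.inRange(h,(100,120,40),(130,255,255))
k,l,st,ce=cv2.connectedComponentsWithStats(mm)
for i in range(1,k):
    if st[i,4]>100:
        ys,xs=np.where(l==i);X=pts('wrist',s,np.c_[xs,ys],d);b=(X-O)@bedR()*1000
        print(ce[i].round(1),st[i],'bed',np.median(b,0).round(1),np.percentile(b,2,axis=0).round(1),np.percentile(b,98,axis=0).round(1))
E
```

```text
tcp bed mm [ 3.350e+01 -1.000e-01  1.983e+02] Fbed [-0.1  0.8 -0.1]
t 17.2 pos [0.5591 0.1552 0.2661] gap 0.0512 F [-0.1  0.8 -0.1] q [-0.81  0.27  0.55  1.97 -0.1   0.5  -0.11]
trans mm [-36.3 117.1  -1.6] len 122.6 rot [-0.0002  0.002   0.012 ] rows>= 2.939991384570556 0.0974137987493026
[410.9 128.6] [403 121  15  17 190] bed [215.3  71.2 -32. ] [166.1  60.3 -37.6] [226.4  81.5  61. ]
[257.1 153.5] [250 148  15  12 172] bed [ 8.6 38.2 14.4] [ 0.  31.4 12.7] [17.2 44.8 16. ]
[477.2 226.7] [ 448  148   61  169 4977] bed [145.5  17.1 223.8] [141.4 -34.4 214.8] [154.3  58.8 226.3]
[257.8 213.4] [251 209  14  10 132] bed [  9.5 -37.5  14.3] [  0.5 -44.3  12.8] [ 17.3 -32.   15.9]
```

View pics/w13.png

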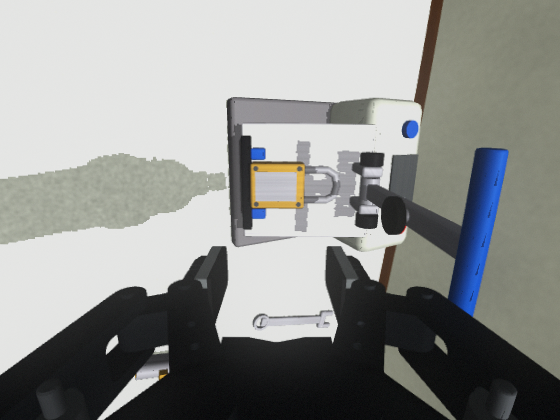

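View pics/s13.png

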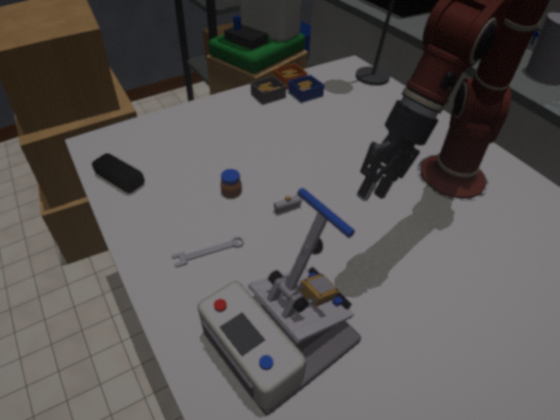

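>>> servo_tool(
  series=[
    {"claw":0.2,"x":-9,"y":29,"z":0,"wx":0,"wy":0,"wz":0.012},
    {"claw":0.2,"x":-9,"y":29,"z":0,"wx":0,"wy":0,"wz":0},
    {"claw":0.2,"x":-9,"y":29,"z":0,"wx":0,"wy":0,"wz":0},
    {"claw":0.2,"x":-9,"y":28,"z":0,"wx":0,"wy":0,"wz":0},
    {"claw":0.2,"x":0,"y":0,"z":0,"wx":0,"wy":0,"wz":0},
    {"claw":0.2,"x":0,"y":0,"z":0,"wx":0,"wy":0,"wz":0},
    {"claw":0.2,"x":0,"y":0,"z":0,"wx":0,"wy":0,"wz":0},
  ],
)

```text
t: 17.78
tcp_pos: [0.6647, 0.1304, 0.3164]
tcp_rot: [0.15, 0.653, 0.724, 0.167]
contact_force: [1.1, 0.4, -0.4]
finger_gap: 0.0511
```

```bash
python3 - <<'E'
from h import *
p,d,s=snap('wrist','w14')
inbed();pp,r=gripT(.1495,-.035,.157);plan(pp,r,'tr')
h=cv2.cvtColor(p,cv2.COLOR_RGB2HSV);mm=cv2.inRange(h,(100,120,40),(130,255,255))
k,l,st,ce=cv2.connectedComponentsWithStats(mm)
for i in range(1,k):
    if st[i,4]>400:
        ys,xs=np.where(l==i);X=pts('wrist',s,np.c_[xs,ys],d);b=(X-O)@bedR()*1000
        print(ce[i].round(1),st[i],'bed',np.median(b,0).round(1),np.percentile(b,2,axis=0).round(1),np.percentile(b,98,axis=0).round(1))
E
```

```text
tcp bed mm [147.3 -35.3 198.8] Fbed [-0.1  0.5  0.7]
t 17.83 pos [0.6643 0.1309 0.3164] gap 0.0516 F [-0.5  0.5  0.6] q [-0.6   0.37  0.49  1.65 -0.21  0.72  0.05]
trans mm [ 0.3  2.3 41.8] len 41.9 rot [-0.0014  0.0002 -0.0015] rows>= 1.0037758394460372 0.016860903629952406
[280.7 173.5] [ 265   69   31  221 5999] bed [149.9  10.3 224.2] [142.5 -55.3 219.2] [157.   57.7 226.2]
```

View pics/w14.png

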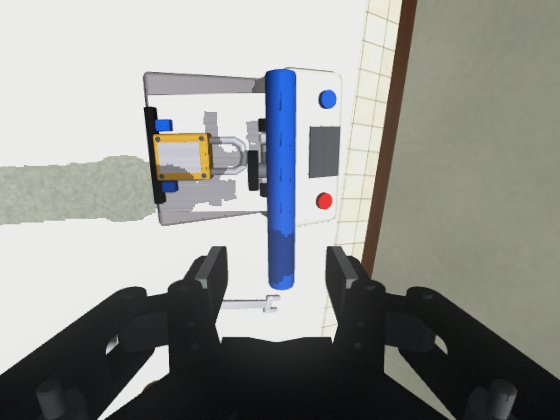

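>>> servo_tool(
  series=[
    {"claw":0.2,"x":0,"y":2.5,"z":12,"wx":0,"wy":0,"wz":0},
    {"claw":0.2,"x":0,"y":0,"z":12,"wx":0,"wy":0,"wz":0},
    {"claw":0.2,"x":0,"y":0,"z":12,"wx":0,"wy":0,"wz":0},
    {"claw":0.2,"x":0,"y":0,"z":6,"wx":0,"wy":0,"wz":0},
    {"claw":0.2,"x":0,"y":0,"z":0,"wx":0,"wy":0,"wz":0},
    {"claw":0.2,"x":0,"y":0,"z":0,"wx":0,"wy":0,"wz":0},
  ],
)

```text
t: 18.33
tcp_pos: [0.6862, 0.1325, 0.2801]
tcp_rot: [0.151, 0.653, 0.723, 0.167]
contact_force: [-0.0, -0.1, 0.9]
finger_gap: 0.0508
```

>>> servo_tool(
  series=[
    {"claw":-0.3,"x":0,"y":0,"z":0,"wx":0,"wy":0,"wz":0},
    {"claw":-0.6,"x":0,"y":0,"z":0,"wx":0,"wy":0,"wz":0},
    {"claw":-1,"x":0,"y":0,"z":0,"wx":0,"wy":0,"wz":0},
    {"claw":-1,"x":0,"y":0,"z":0,"wx":0,"wy":0,"wz":0},
    {"claw":-1,"x":0,"y":0,"z":0,"wx":0,"wy":0,"wz":0},
    {"claw":-1,"x":0,"y":0,"z":0,"wx":0,"wy":0,"wz":0},
  ],
)

```text
t: 18.83
tcp_pos: [0.6859, 0.1325, 0.2818]
tcp_rot: [0.151, 0.653, 0.723, 0.168]
contact_force: [-5.4, -0.5, 4.7]
finger_gap: 0.0145
```

```bash
python3 - <<'E'
from h import *
p,d,s=snap('wrist','w15')
inbed();plan(s['tcp_pos'])
E
```

```text
tcp bed mm [151.6 -36.1 158.2] Fbed [-2.9  0.3  6.7]
t 18.88 pos [0.6859 0.1325 0.2818] gap 0.0143 F [-5.5 -0.3  4.8] q [-0.56  0.44  0.46  1.65 -0.26  0.65  0.09]
trans mm [-0.  0. -0.] len 0.0 rot [0. 0. 0.] rows>= 0.0007127156701963046 0.0
```

View pics/w15.png

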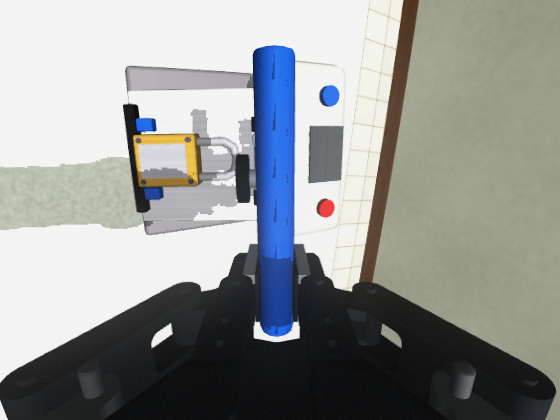

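```bash
cat > arc.py <<'E'
from h import *
import sys
# poses: bar centre(q), tool tilt th about bed y ; bar at tool z=-L
B=bedR()
def pose(q,th,L=.0584,y=-.0361):
    bar=O+B@np.array([.140-.175*np.cos(q),y,.042+.175*np.sin(q)])
    Rb=np.c_[B[:,1],B[:,0],-B[:,2]]           # tilt 26deg
    Rt=R.from_rotvec(B[:,1]*(SL-th)).as_matrix()@Rb
    return bar+Rt[:,2]*L,Rt
def rows(qs,ths):
    for k in range(len(qs)-1):
        p0,R0=pose(qs[k],ths[k]);p1,R1=pose(qs[k+1],ths[k+1])
        print('q %.2f'%qs[k+1],'trans',(R0.T@(p1-p0)*1000).round(1),'rot',R.from_matrix(R0.T@R1).as_rotvec().round(3),'tcp',p1.round(3))
E
python3 - <<'E'
from arc import *
qs=np.r_[1.637,np.arange(1.54,.19,-.09)]
print(pose(1.637,SL)[1][:,2],pose(1,0)[1][:,2])
rows(qs,np.linspace(SL,0.02,len(qs)))
E
```

```text
[ 0.43595685  0.04594444 -0.89879405] [-4.13001776e-17 -1.08426495e-18 -1.00000000e+00]
q 1.54 trans [  0.  -18.5  -0.3] rot [ 0.027  0.    -0.   ] tcp [0.669 0.131 0.274]
q 1.45 trans [ -0.  -17.2   1.6] rot [ 0.027 -0.    -0.   ] tcp [0.654 0.129 0.265]
q 1.36 trans [  0.  -16.9   3.4] rot [0.027 0.    0.   ] tcp [0.64  0.128 0.256]
q 1.27 trans [ -0.  -16.4   5.2] rot [ 0.027 -0.     0.   ] tcp [0.627 0.126 0.245]
q 1.18 trans [  0.  -15.7   6.9] rot [ 0.027  0.    -0.   ] tcp [0.614 0.125 0.233]
q 1.09 trans [  0.  -14.8   8.5] rot [ 0.027 -0.     0.   ] tcp [0.603 0.124 0.22 ]
q 1.00 trans [ -0.  -13.7  10. ] rot [ 0.027 -0.     0.   ] tcp [0.593 0.123 0.207]
q 0.91 trans [  0.  -12.5  11.3] rot [ 0.027 -0.    -0.   ] tcp [0.584 0.122 0.193]
q 0.82 trans [ -0.  -11.1  12.5] rot [ 0.027  0.    -0.   ] tcp [0.576 0.121 0.178]
q 0.73 trans [ 0.  -9.6 13.6] rot [ 0.027 -0.     0.   ] tcp [0.569 0.12  0.163]
q 0.64 trans [-0.  -7.9 14.4] rot [0.027 0.    0.   ] tcp [0.564 0.12  0.147]
q 0.55 trans [ 0.  -6.2 15. ] rot [ 0.027 -0.     0.   ] tcp [0.56  0.119 0.131]
q 0.46 trans [-0.  -4.4 15.5] rot [0.027 0.    0.   ] tcp [0.558 0.119 0.115]
q 0.37 trans [-0.  -2.6 15.7] rot [ 0.027 -0.    -0.   ] tcp [0.557 0.119 0.099]
q 0.28 trans [ 0.  -0.7 15.7] rot [ 0.027 -0.    -0.   ] tcp [0.558 0.119 0.084]
q 0.19 trans [-0.   1.1 15.5] rot [0.027 0.    0.   ] tcp [0.559 0.119 0.068]
```

>>> servo_tool(
  series=[
    {"claw":-1,"x":0,"y":-9.2,"z":-0.2,"wx":0.013,"wy":0,"wz":0},
    {"claw":-1,"x":0,"y":-9.2,"z":-0.1,"wx":0.014,"wy":0,"wz":0},
    {"claw":-1,"x":0,"y":-17.2,"z":1.6,"wx":0.027,"wy":0,"wz":0},
    {"claw":-1,"x":0,"y":-16.9,"z":3.4,"wx":0.027,"wy":0,"wz":0},
    {"claw":-1,"x":0,"y":0,"z":0,"wx":0,"wy":0,"wz":0},
    {"claw":-1,"x":0,"y":0,"z":0,"wx":0,"wy":0,"wz":0},
  ],
)

```text
t: 19.38
tcp_pos: [0.6433, 0.1277, 0.2578]
tcp_rot: [0.127, 0.658, 0.729, 0.141]
contact_force: [0.2, -0.3, 5.7]
finger_gap: 0.0138
```

```bash
python3 - <<'E'
from arc import *
inbed();p,r=pose(1.36,SL-.0813);plan(p,r)
E
```

```text
tcp bed mm [102.6 -36.4 155.5] Fbed [ 2.6 -0.3  5.1]
t 19.38 pos [0.6433 0.1277 0.2578] gap 0.0138 F [ 0.2 -0.3  5.7] q [-0.57  0.42  0.46  1.73 -0.24  0.67  0.08]
trans mm [ 0.3 -3.9  0.8] len 4.0 rot [ 0.0093  0.0009 -0.0031] rows>= 0.0954259120137638 0.07893994648324754
```

>>> servo_tool(
  series=[
    {"claw":-1,"x":0,"y":-16.4,"z":5.2,"wx":0.027,"wy":0,"wz":0},
    {"claw":-1,"x":0,"y":-15.7,"z":6.9,"wx":0.027,"wy":0,"wz":0},
    {"claw":-1,"x":0,"y":-14.8,"z":8.5,"wx":0.027,"wy":0,"wz":0},
    {"claw":-1,"x":0,"y":-13.7,"z":10,"wx":0.027,"wy":0,"wz":0},
    {"claw":-1,"x":0,"y":-12.5,"z":11.3,"wx":0.027,"wy":0,"wz":0},
    {"claw":-1,"x":0,"y":-11.1,"z":12.5,"wx":0.027,"wy":0,"wz":0},
    {"claw":-1,"x":0,"y":0,"z":0,"wx":0,"wy":0,"wz":0},
    {"claw":-1,"x":0,"y":0,"z":0,"wx":0,"wy":0,"wz":0},
  ],
)

```text
t: 20.05
tcp_pos: [0.5794, 0.1205, 0.1768]
tcp_rot: [0.073, 0.666, 0.738, 0.08]
contact_force: [7.1, -0.5, -6.3]
finger_gap: 0.0145
```

```bash
python3 - <<'E'
from arc import *
inbed();p,r=pose(.82,SL-.244);plan(p,r)
E
```

```text
tcp bed mm [  9.3 -36.8 110.8] Fbed [ 3.5 -1.2 -8.7]
t 20.05 pos [0.5794 0.1205 0.1768] gap 0.0145 F [ 7.1 -0.5 -6.3] q [-0.55  0.47  0.42  1.85 -0.27  0.66  0.11]
trans mm [ 0.7 -3.3 -1.7] len 3.8 rot [ 0.0074  0.0026 -0.0032] rows>= 0.09005649410416773 0.06787978529947901
```

>>> servo_tool(
  series=[
    {"claw":-1,"x":0,"y":-9,"z":14.2,"wx":0.027,"wy":0,"wz":0},
    {"claw":-1,"x":0,"y":-7.5,"z":14.8,"wx":0.027,"wy":0,"wz":0},
    {"claw":-1,"x":0,"y":-6.2,"z":15,"wx":0.027,"wy":0,"wz":0},
    {"claw":-1,"x":0,"y":-4.4,"z":15.5,"wx":0.027,"wy":0,"wz":0},
    {"claw":-1,"x":0,"y":-2.6,"z":15.7,"wx":0.027,"wy":0,"wz":0},
    {"claw":-1,"x":0,"y":0,"z":0,"wx":0,"wy":0,"wz":0},
    {"claw":-1,"x":0,"y":0,"z":0,"wx":0,"wy":0,"wz":0},
  ],
)

```text
t: 20.63
tcp_pos: [0.5581, 0.1183, 0.0962]
tcp_rot: [0.025, 0.67, 0.742, 0.027]
contact_force: [0.0, -2.7, -4.6]
finger_gap: 0.0141
```

```bash
python3 - <<'E'
from arc import *
snap('wrist','w16')
inbed();p,r=pose(.37,.045);plan(p,r)
rows([.37,.28,.19,.13,.07,.03,0.0],[.045,.02,.0,.0,0,0,0])
E
```

```text
tcp bed mm [-45.1 -36.8  48.3] Fbed [-1.6 -3.6 -3.4]
t 20.68 pos [0.5581 0.1183 0.0968] gap 0.0143 F [ 0.4 -3.5 -3.7] q [-0.49  0.6   0.37  1.85 -0.32  0.67  0.16]
trans mm [ 0.6 -2.5 -2.7] len 3.7 rot [ 0.0294  0.0016 -0.0034] rows>= 0.08856080812610428 0.23679417932042537
q 0.28 trans [ 0.  -0.1 15.7] rot [0.025 0.    0.   ] tcp [0.556 0.119 0.084]
q 0.19 trans [-0.   1.9 15.4] rot [0.02 0.   0.  ] tcp [0.558 0.119 0.068]
q 0.13 trans [ 0.  3. 10.] rot [0. 0. 0.] tcp [0.561 0.119 0.058]
q 0.07 trans [0.  3.6 9.8] rot [0. 0. 0.] tcp [0.565 0.12  0.048]
q 0.03 trans [-0.   2.8  6.4] rot [0. 0. 0.] tcp [0.568 0.12  0.042]
q 0.00 trans [0.  2.2 4.8] rot [0. 0. 0.] tcp [0.57  0.12  0.037]
```

View pics/w16.png

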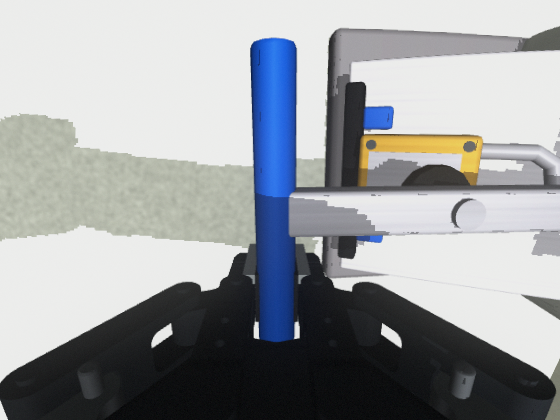

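>>> servo_tool(
  series=[
    {"claw":-1,"x":0,"y":-0.1,"z":15.5,"wx":0.015,"wy":0,"wz":0},
    {"claw":-1,"x":0,"y":1.8,"z":15.4,"wx":0,"wy":0,"wz":0},
    {"claw":-1,"x":0,"y":3,"z":10,"wx":0,"wy":0,"wz":0},
    {"claw":-1,"x":0,"y":3.5,"z":9.8,"wx":0,"wy":0,"wz":0},
    {"claw":-1,"x":0,"y":0,"z":0,"wx":0,"wy":0,"wz":0},
    {"claw":-1,"x":0,"y":0,"z":0,"wx":0,"wy":0,"wz":0},
  ],
)

```text
t: 21.18
tcp_pos: [0.566, 0.1192, 0.046]
tcp_rot: [0.018, 0.67, 0.742, 0.019]
contact_force: [-3.4, -3.3, -7.0]
finger_gap: 0.0144
```

```bash
python3 - <<'E'
from arc import *
snap('wrist','w17')
inbed();p,r=pose(.07,.0);plan(p,r)
E
```

```text
tcp bed mm [-60.2 -36.6  -0.7] Fbed [-7.  -3.3 -4.7]
t 21.23 pos [0.566  0.1192 0.0461] gap 0.0145 F [-3.8 -3.7 -7.3] q [-0.46  0.69  0.33  1.85 -0.35  0.6   0.19]
trans mm [ 0.5 -1.  -2.3] len 2.5 rot [ 0.0526  0.0009 -0.0035] rows>= 0.06018648125858961 0.42159320968536346
```

View pics/w17.png

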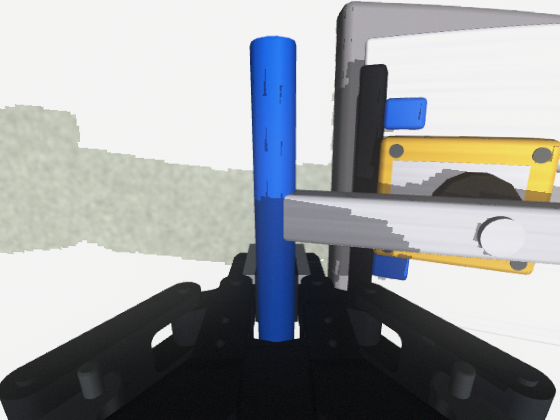

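>>> servo_tool(
  series=[
    {"claw":-1,"x":0,"y":0,"z":3,"wx":0,"wy":0,"wz":0},
    {"claw":-1,"x":0,"y":0.8,"z":3,"wx":0,"wy":0,"wz":0},
    {"claw":-1,"x":0,"y":0,"z":0,"wx":0,"wy":0,"wz":0},
    {"claw":-1,"x":0,"y":0,"z":0,"wx":0,"wy":0,"wz":0},
  ],
)

```text
t: 21.57
tcp_pos: [0.5678, 0.1194, 0.0415]
tcp_rot: [0.018, 0.67, 0.742, 0.02]
contact_force: [-6.4, -3.9, 0.0]
finger_gap: 0.0142
```

```bash
python3 - <<'E'
from arc import *
inbed();p,r=pose(.0,.0);plan(p,r)
E
```

```text
tcp bed mm [-60.5 -36.6  -5.6] Fbed [-6.  -3.2  3. ]
t 21.57 pos [0.5678 0.1194 0.0415] gap 0.0142 F [-6.4 -3.9  0. ] q [-0.45  0.7   0.32  1.85 -0.36  0.59  0.19]
trans mm [0.5 1.8 4.5] len 4.9 rot [ 0.0546  0.0004 -0.0037] rows>= 0.11709240544546515 0.4376977780667236
```

>>> servo_tool(
  series=[
    {"claw":-1,"x":0,"y":0.8,"z":2.5,"wx":0,"wy":0,"wz":0},
    {"claw":-1,"x":0,"y":0,"z":0,"wx":0,"wy":0,"wz":0},
    {"claw":-1,"x":0,"y":0,"z":0,"wx":0,"wy":0,"wz":0},
  ],
)

```text
t: 21.82
tcp_pos: [0.5686, 0.1195, 0.0394]
tcp_rot: [0.018, 0.67, 0.742, 0.02]
contact_force: [-7.9, -3.7, 1.1]
finger_gap: 0.0141
```

```bash
python3 - <<'E'
from arc import *
inbed();p,r=pose(.0,.0);plan(p,r)
E
```

```text
tcp bed mm [-60.7 -36.6  -7.9] Fbed [-6.9 -2.8  4.6]
t 21.82 pos [0.5686 0.1195 0.0394] gap 0.0141 F [-7.9 -3.7  1.1] q [-0.45  0.7   0.32  1.85 -0.36  0.59  0.19]
trans mm [0.5 1.1 2.3] len 2.6 rot [ 0.0545  0.0003 -0.0036] rows>= 0.062456572285420724 0.43712293943873154
```

>>> servo_tool(
  series=[
    {"claw":-1,"x":0,"y":1,"z":2.5,"wx":0,"wy":0,"wz":0},
    {"claw":-1,"x":0,"y":0,"z":0,"wx":0,"wy":0,"wz":0},
    {"claw":-1,"x":0,"y":0,"z":0,"wx":0,"wy":0,"wz":0},
  ],
)

```text
t: 22.07
tcp_pos: [0.5692, 0.1197, 0.0365]
tcp_rot: [0.018, 0.67, 0.742, 0.02]
contact_force: [-6.1, -4.0, 0.5]
finger_gap: 0.0143
```

>>> servo_tool(
  series=[
    {"claw":-1,"x":0,"y":1,"z":2.5,"wx":0,"wy":0,"wz":0},
    {"claw":-1,"x":0,"y":0,"z":0,"wx":0,"wy":0,"wz":0},
    {"claw":-1,"x":0,"y":0,"z":0,"wx":0,"wy":0,"wz":0},
  ],
)

```text
t: 22.32
tcp_pos: [0.5703, 0.1197, 0.034]
tcp_rot: [0.018, 0.67, 0.742, 0.019]
contact_force: [-6.1, -3.8, -0.4]
finger_gap: 0.0144
```

```bash
python3 - <<'E'
from arc import *
inbed();p,r=pose(.0,.0);plan(p,r)
E
```

```text
tcp bed mm [-61.6 -36.6 -13.5] Fbed [-6.  -3.1  2.5]
t 22.32 pos [0.5703 0.1197 0.034 ] gap 0.0144 F [-6.1 -3.8 -0.4] q [-0.45  0.71  0.32  1.85 -0.36  0.59  0.19]
trans mm [ 0.5 -0.3 -3.1] len 3.2 rot [ 0.0528  0.0004 -0.0035] rows>= 0.07628774533397194 0.423232829852707
```

```bash
python3 - <<'E'
from arc import *
p,d,s=snap('wrist','w18');snap('scene','s18')
h=cv2.cvtColor(p,cv2.COLOR_RGB2HSV);mm=cv2.inRange(h,(100,120,40),(130,255,255))
k,l,st,ce=cv2.connectedComponentsWithStats(mm)
for i in range(1,k):
    if st[i,4]>400:
        ys,xs=np.where(l==i);X=pts('wrist',s,np.c_[xs,ys],d);b=(X-O)@B*1000
        print(ce[i].round(1),st[i],'bed',np.median(b,0).round(1),np.percentile(b,2,axis=0).round(1),np.percentile(b,98,axis=0).round(1))
# arm upper surface
uv=[(330,210),(380,220),(430,222),(470,225),(540,240)]
print(((pts('wrist',s,uv,d)-O)@B*1000).round(1))
b=cv2.imread('pics/s18.png');C=cv2.convertScaleAbs(cv2.resize(b[180:380,230:400],(595,700))[:600],alpha=1.5);cv2.imwrite('pics/c18.png',C)
E
```

```text
[273.2 180.6] [  250    35    46   308 11977] bed [-32.   16.5  59. ] [-40.5 -49.4  52.7] [-26.6  57.2  61. ]
[408.2 111.5] [ 385   94   48   35 1523] bed [ 9.2 37.9 14.6] [ 0.6 31.3 12.7] [17.3 44.2 16.2]
[391.7 278.6] [372 265  40  28 805] bed [  9.9 -37.8  14.4] [  1.  -43.9  13. ] [ 17.6 -24.7  47.2]
[[-12.5   4.4  56.8]
 [  3.6   2.6  56.1]
 [ 18.1   3.5  55.5]
 [ 28.9   3.7  55. ]
 [ 47.3   1.1  54. ]]
```

View pics/w18.png

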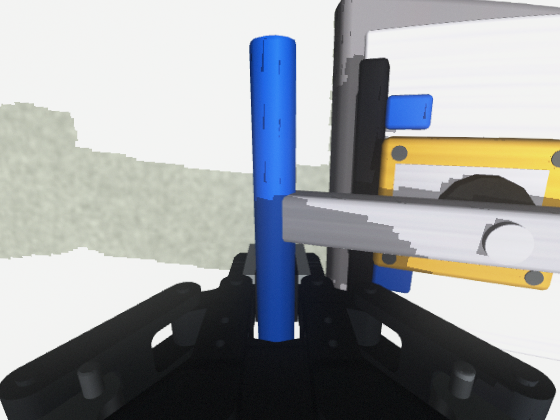

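View pics/c18.png

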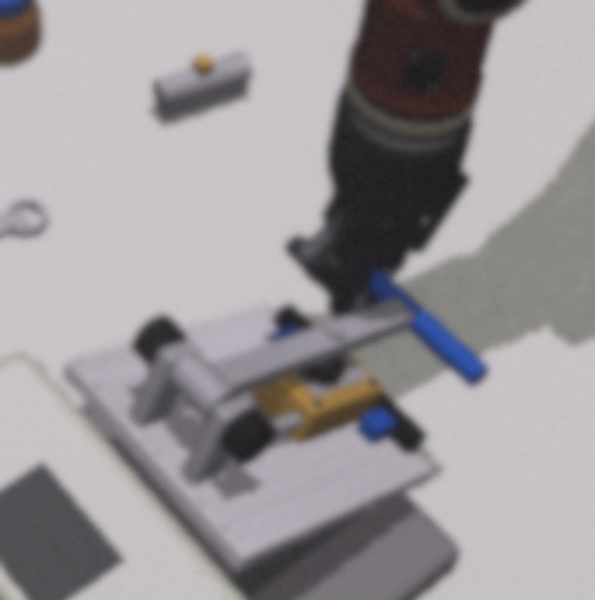

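>>> servo_tool(
  series=[
    {"claw":-0.45,"x":0,"y":0,"z":0,"wx":0,"wy":0,"wz":0},
    {"claw":-0.45,"x":0,"y":0,"z":0,"wx":0,"wy":0,"wz":0},
    {"claw":-0.45,"x":0,"y":0,"z":0,"wx":0,"wy":0,"wz":0},
    {"claw":-0.45,"x":0,"y":0,"z":-12,"wx":0,"wy":0,"wz":0},
    {"claw":-0.45,"x":0,"y":0,"z":-18,"wx":0,"wy":0,"wz":0},
    {"claw":-0.45,"x":0,"y":0,"z":-20,"wx":0,"wy":0,"wz":0},
    {"claw":-0.45,"x":0,"y":0,"z":-12,"wx":0,"wy":0,"wz":0},
    {"claw":-1,"x":0,"y":0,"z":0,"wx":0,"wy":0,"wz":0},
    {"claw":-1,"x":0,"y":0,"z":0,"wx":0,"wy":0,"wz":0},
    {"claw":-1,"x":0,"y":0,"z":0,"wx":0,"wy":0,"wz":0},
  ],
)

```text
t: 23.25
tcp_pos: [0.5715, 0.1214, 0.0965]
tcp_rot: [0.021, 0.67, 0.742, 0.024]
contact_force: [0.0, 0.9, 0.1]
finger_gap: -0.0
```

```bash
cat > bar.py <<'E'
from arc import *
import sys
p,d,s=snap('wrist',sys.argv[1])
h=cv2.cvtColor(p,cv2.COLOR_RGB2HSV);mm=cv2.inRange(h,(100,120,40),(130,255,255))
k,l,st,ce=cv2.connectedComponentsWithStats(mm)
C=q2R(s['tcp_rot'])
for i in range(1,k):
    if st[i,4]>400:
        ys,xs=np.where(l==i);X=pts('wrist',s,np.c_[xs,ys],d);b=(X-O)@B*1000;t=(X-s['tcp_pos'])@C*1000
        print(ce[i].round(1),st[i],'bed',np.median(b,0).round(1),np.percentile(b,2,axis=0).round(1),np.percentile(b,98,axis=0).round(1),'tool',np.percentile(t,2,axis=0).round(1),np.percentile(t,98,axis=0).round(1))
inbed();plan(s['tcp_pos'])
E
python3 bar.py w19
```

```text
[266.1 157.5] [ 252   76   29  177 4207] bed [-32.   19.4  59. ] [-40.4 -32.9  52.9] [-26.5  57.4  61. ] tool [  2.2 -12.8 -17.6] [ 92.5   1.4 -11.1]
[357.  120.1] [342 109  31  23 669] bed [ 9.8 37.9 14.5] [ 0.9 31.3 12.8] [18.1 44.4 16.2] tool [66.5 41.6  5.9] [79.6 57.9 13.3]
[350.3 235.3] [337 226  28  20 477] bed [ 10.3 -37.7  14.4] [  1.3 -44.2  11.3] [ 18.4 -31.7  15.7] tool [-9.  42.2  5.8] [ 3.5 59.1 13.2]
tcp bed mm [-33.5 -35.2  41.8] Fbed [-0.6  0.3 -0.7]
t 23.3 pos [0.5711 0.1212 0.096 ] gap -0.0001 F [-0.2  0.2 -0.9] q [-0.48  0.62  0.37  1.81 -0.32  0.71  0.15]
trans mm [ 0.2  0.5 -0.5] len 0.7 rot [0. 0. 0.] rows>= 0.016949633506213507 0.0
```

View pics/w19.png

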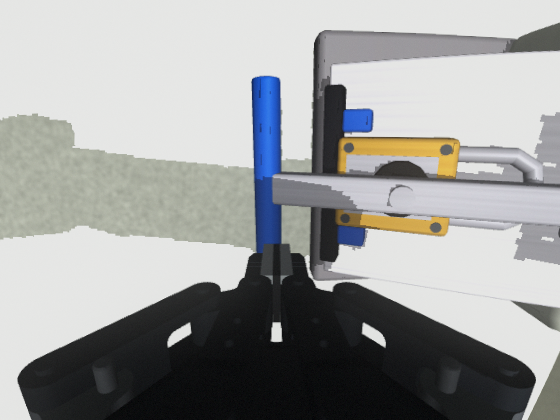

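>>> servo_tool(
  series=[
    {"claw":-1,"x":0,"y":-4,"z":8,"wx":0,"wy":0,"wz":0},
    {"claw":-1,"x":0,"y":0,"z":8,"wx":0,"wy":0,"wz":0},
    {"claw":-1,"x":0,"y":0,"z":3,"wx":0,"wy":0,"wz":0},
    {"claw":-1,"x":0,"y":0,"z":0,"wx":0,"wy":0,"wz":0},
    {"claw":-1,"x":0,"y":0,"z":0,"wx":0,"wy":0,"wz":0},
  ],
)

```text
t: 23.72
tcp_pos: [0.5682, 0.1204, 0.0764]
tcp_rot: [0.02, 0.67, 0.742, 0.023]
contact_force: [-0.8, -0.5, -1.0]
finger_gap: 0.0004
```

>>> servo_tool(
  series=[
    {"claw":-1,"x":0,"y":0.4,"z":3,"wx":0,"wy":0,"wz":0},
    {"claw":-1,"x":0,"y":0.4,"z":3,"wx":0,"wy":0,"wz":0},
    {"claw":-1,"x":0,"y":0,"z":0,"wx":0,"wy":0,"wz":0},
    {"claw":-1,"x":0,"y":0,"z":0,"wx":0,"wy":0,"wz":0},
  ],
)

```text
t: 24.05
tcp_pos: [0.5705, 0.1207, 0.0717]
tcp_rot: [0.021, 0.67, 0.742, 0.024]
contact_force: [0.5, -0.5, 2.3]
finger_gap: -0.0002
```

>>> servo_tool(
  series=[
    {"claw":-1,"x":0,"y":0.5,"z":2.5,"wx":0,"wy":0,"wz":0},
    {"claw":-1,"x":0,"y":0,"z":0,"wx":0,"wy":0,"wz":0},
    {"claw":-1,"x":0,"y":0,"z":0,"wx":0,"wy":0,"wz":0},
  ],
)

```text
t: 24.3
tcp_pos: [0.5713, 0.1208, 0.0697]
tcp_rot: [0.021, 0.67, 0.742, 0.024]
contact_force: [-0.9, -0.4, 6.0]
finger_gap: -0.0002
```

```bash
python3 bar.py w20
```

```text
[274.9 150.9] [ 259   67   32  183 4904] bed [-32.4  23.3  50.1] [-40.8 -24.9  44.2] [-26.8  57.6  52. ] tool [ 10.7  -7.8 -35.9] [ 93.2   6.4 -29.2]
[373.7 117.4] [356 104  36  27 898] bed [ 9.5 38.  14.5] [ 0.9 31.3 12.7] [17.9 44.2 16.2] tool [ 67.1  43.5 -20.9] [ 80.   59.6 -13.1]
[363.9 249.8] [349 239  31  23 581] bed [  9.7 -37.6  14.4] [  1.2 -43.8  13.2] [ 17.9 -32.   15.9] tool [ -8.   44.1 -20.5] [  3.8  59.7 -13.5]
tcp bed mm [-44.9 -35.7  18.1] Fbed [ 1.3 -0.5  4.7]
t 24.35 pos [0.5713 0.1208 0.0697] gap -0.0001 F [-0.9 -0.6  4.7] q [-0.47  0.66  0.35  1.83 -0.34  0.65  0.17]
trans mm [ 0.  0. -0.] len 0.0 rot [0. 0. 0.] rows>= 0.0008385131688977772 0.0
```

View pics/w20.png

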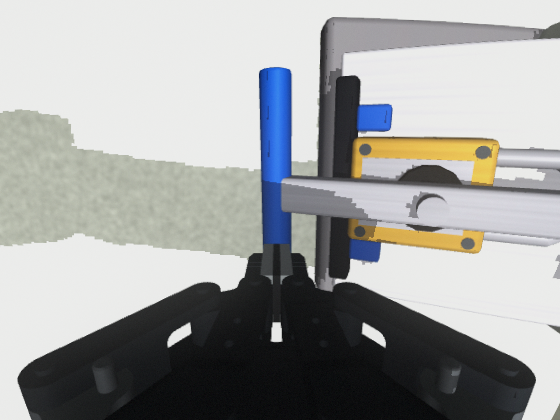

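>>> servo_tool(
  series=[
    {"claw":-1,"x":0,"y":0.4,"z":2,"wx":0,"wy":0,"wz":0},
    {"claw":-1,"x":0,"y":0,"z":0,"wx":0,"wy":0,"wz":0},
    {"claw":-1,"x":0,"y":0,"z":0,"wx":0,"wy":0,"wz":0},
  ],
)

```text
t: 24.6
tcp_pos: [0.5717, 0.1208, 0.0688]
tcp_rot: [0.021, 0.67, 0.742, 0.024]
contact_force: [-3.1, -1.0, 12.0]
finger_gap: 0.0004
```

>>> servo_tool(
  series=[
    {"claw":-1,"x":0,"y":0.4,"z":2,"wx":0,"wy":0,"wz":0},
    {"claw":-1,"x":0,"y":0,"z":0,"wx":0,"wy":0,"wz":0},
    {"claw":-1,"x":0,"y":0,"z":0,"wx":0,"wy":0,"wz":0},
  ],
)

```text
t: 24.85
tcp_pos: [0.5718, 0.1209, 0.0686]
tcp_rot: [0.021, 0.67, 0.742, 0.025]
contact_force: [-8.3, -0.4, 23.0]
finger_gap: -0.0001
```

>>> servo_tool(
  series=[
    {"claw":-1,"x":0,"y":0.2,"z":2,"wx":0,"wy":0,"wz":0},
    {"claw":-1,"x":0,"y":0,"z":0,"wx":0,"wy":0,"wz":0},
    {"claw":-1,"x":0,"y":0,"z":0,"wx":0,"wy":0,"wz":0},
  ],
)

```text
t: 25.1
tcp_pos: [0.5719, 0.1209, 0.0684]
tcp_rot: [0.02, 0.67, 0.742, 0.025]
contact_force: [-11.0, -0.9, 34.6]
finger_gap: -0.0001
```

```bash
python3 bar.py w21
```

```text
[274.6 150.3] [ 259   67   32  178 4926] bed [-32.4  23.7  49.2] [-40.9 -24.6  43.3] [-26.9  57.6  51.1] tool [ 11.1  -8.  -36.3] [ 93.3   6.3 -29.5]
[373.5 117.3] [356 104  36  27 910] bed [ 9.5 37.9 14.6] [ 0.8 31.3 12.7] [17.9 44.1 16.1] tool [ 67.1  43.  -21.8] [ 79.9  59.  -14.4]
[363.7 250.7] [349 240  31  23 588] bed [  9.7 -37.5  14.4] [  1.2 -43.8  13.1] [ 18.  -31.9  15.9] tool [ -8.   43.5 -22. ] [  4.   59.2 -14.9]
tcp bed mm [-45.  -35.6  16.7] Fbed [ 4.5 -0.  35.7]
t 25.15 pos [0.5719 0.1209 0.0684] gap -0.0 F [-11.6  -1.2  34.1] q [-0.47  0.66  0.34  1.83 -0.34  0.64  0.18]
trans mm [-0.  0. -0.] len 0.0 rot [0. 0. 0.] rows>= 0.0006764231852540031 0.0
```

>>> servo_tool(
  series=[
    {"claw":-1,"x":0,"y":0,"z":-4,"wx":0,"wy":0,"wz":0},
    {"claw":-1,"x":0,"y":0,"z":-6,"wx":0,"wy":0,"wz":0},
    {"claw":-1,"x":0,"y":0,"z":-15,"wx":0,"wy":0,"wz":0},
    {"claw":-1,"x":0,"y":0,"z":-30,"wx":0,"wy":0,"wz":0},
    {"claw":-1,"x":0,"y":0,"z":-30,"wx":0,"wy":0,"wz":0},
    {"claw":-1,"x":0,"y":0,"z":-30,"wx":0,"wy":0,"wz":0},
    {"claw":-1,"x":0,"y":0,"z":0,"wx":0,"wy":0,"wz":0},
    {"claw":-1,"x":0,"y":0,"z":0,"wx":0,"wy":0,"wz":0},
    {"claw":-1,"x":0,"y":0,"z":0,"wx":0,"wy":0,"wz":0},
  ],
)

```text
t: 25.9
tcp_pos: [0.5639, 0.1203, 0.1767]
tcp_rot: [0.02, 0.67, 0.742, 0.023]
contact_force: [0.2, -0.2, -0.6]
finger_gap: -0.0003
```

```bash
python3 bar.py w22; python3 - <<'E'
from arc import *
f=np.load('pics/w22.npz');p,d=f['p'],f['d'];s={'tcp_pos':f['tp'],'tcp_rot':f['tr']}
h=cv2.cvtColor(p,cv2.COLOR_RGB2HSV);m=cv2.inRange(h,(12,110,50),(35,255,255))
ys,xs=np.where(m);b=(pts('wrist',s,np.c_[xs,ys],d)-O)@B*1000
t=b[(abs(b[:,2]-26)<3)&(abs(b[:,1])<50)&(abs(b[:,0])<100)];print('brass',cv2.minAreaRect(t[:,:2].astype(np.float32)),np.median(t[:,2]))
p,d,_=snap('top','t22');d0=np.load('pics/top0.npz')
df=cv2.absdiff(p,d0['p']).max(2);
for nm,(r0,r1,c0,c1) in {'jar':(200,245,355,395),'lock':(240,290,300,332),'spanner':(120,205,288,325)}.items(): print(nm,(df[r0:r1,c0:c1]>40).sum())
E
```

```text
[277.  162.3] [ 268   95   18  139 2152] bed [-32.3   8.4  49.2] [-40.4 -56.6  44.1] [-26.8  57.1  51.2] tool [-21.3  -6.3  72.1] [92.5  7.6 78.8]
tcp bed mm [ -5.3 -35.4 117.2] Fbed [-0.4  0.3 -0.3]
t 25.95 pos [0.5635 0.1202 0.1761] gap 0.0 F [-0.3  0.3 -0.5] q [-0.53  0.52  0.42  1.74 -0.26  0.88  0.1 ]
trans mm [ 0.   0.4 -0.6] len 0.7 rot [0. 0. 0.] rows>= 0.016271505927862664 0.0
brass ((33.43097686767578, 0.054073333740234375), (65.64900970458984, 55.28339385986328), 0.5885756015777588) 26.46271146057645
jar 0
lock 0
spanner 0
```

View pics/w22.png

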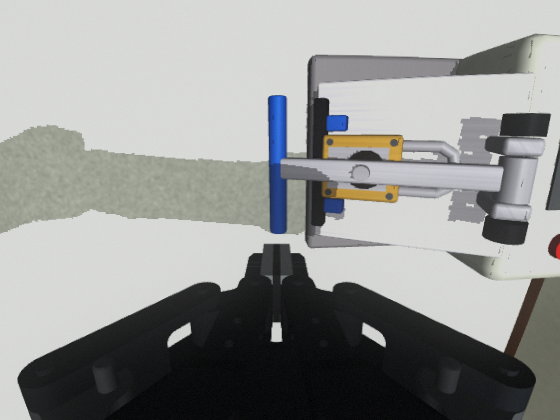

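```bash
python3 - <<'E'
from h import *
print(env.close_job()); print(readout.get_state()['t'])
E
```

```text
the job is handed in; nothing more can be done
None
the job is handed in; nothing more can be done
```

The padlock lies home in the bed with the clamp pressed down on it. I handed the job in at about 26 s; the hand-in gives no verdict.

**What I did:**
- I gripped the padlock across its width and laid it on the bed with the shackle up the slope. I then slid it down until the force showed it against the ledge.
- I gripped the blue bar and swung the clamp down most of the way.
- I finished by pressing the bar with the shut fingertips to the clamp's hard stop, at about 35 N, and then withdrew.

**Last checks:**

| Check | Result |
|---|---|
| Padlock in the bed frame | x about 33.4 mm, y about 0.1 mm, turned about 0.6° |
| Padlock top face | About 26.5 mm above the bed, so lying flat |
| Clamp after letting go | Handle height the same as at the hard stop (51.2 against 51.1 mm), so the angle is near 0 with no spring-back |
| Jar, lock cylinder, spanner | No change against the first top picture |
| Robot | Clear of everything, contact force about 0 |

**What failed or disagreed:**
- **Finger position:** The finger ends sit about 40 mm behind the reported TCP, not at it as the text says. My first grasp therefore closed above the padlock without moving it. I measured the offset in the wrist depth picture and allowed for it after that.
- **Clamp grip:** The bar slipped in the jaws near the end of the swing, which left the clamp at about 0.06 rad. That is why I pressed it again from above.
- **Camera agreement:** The scene camera placed the padlock about 4 mm off the wrist measurement. I relied on the wrist camera.
- **Pad force:** I could not read it directly. I inferred it from the clamp sitting at its stop.

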